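Turn the boarded cases over for underside rework

ROBOT

A 7-joint arm with a two-finger parallel gripper is mounted at the origin on the work surface. World frame = base frame: x ahead of the robot, y to its left, z up, the work surface at z = 0. Lengths are in m, angles in rad, forces in N, time in s.
With the tool pointing down it reaches from about 0.4 to 0.85 m from the base axis. Payload 10.4 kg.
Tool frame: the origin (TCP) lies between the finger pads; the fingertips stand 14 mm ahead of it and the grasp point (between the pads) lies 5 mm behind it; z points along the fingers, y is the line along which they close (so a half turn about z gives the same grasp; the last joint's range is limited). The gripper opens to 87 mm and grips with 3 to 60 N. Pads are 19 mm wide; open, the fingers measure 117 mm over their backs; the gripper's body (75 mm by 190 mm) begins 51 mm behind the grasp point.
Start: joints at [-1.257, 0.332, -0.065, 1.46, 0.022, 1.35, -0.088], TCP at [0.207, 0.59, 0.197] pointing down, gripper open.
Joint ranges: [-2.6, 2.6], [-0.5, 2.12], [-1.47, 1.34], [0.16, 2.42], [-1.27, 4.41], [0.06, 2.06], [-2.6, 2.6]. Speed limits (rad/s): [2.22, 2.22, 2.79, 2.79, 3.14, 3.14, 3.14].

INTERFACE

Orientations are given as a unit quaternion [x, y, z, w].
In Python, from bench import * gives the robot as it stands.
- The arm moves only by the tool drive_tool, never from a script. Its argument "deltas" is a list of rows, each a list of 7 numbers: the turn, a rotation vector about the tool's x, y, z in degrees, then the shift along the tool's x, y, z in m, then the closure, from -1 (fully open) to 1 (shut). A call has 1 to 12 rows; each row is the pose to reach, as a shift and turn from the pose commanded when the call began, along the tool's axes at that moment; what a row does not reach only later rows make up. A row lasts 1/10 s, in which the tool goes at most 50 mm and 8.59 degrees, less where a joint would pass 70% of its speed; a pose out of reach is approached as far as the arm can. A call with a gripper value outside its range is refused whole. The fingers move at their own pace and stop on an object; "squeeze" is the grip in N (left out, the last holds). Time passes only in rows, so rows that repeat a pose let the fingers close. It gives the time, the measured TCP pose, the force and the opening at its end, in the units of the state.
- read_state(): the state, without advancing time (a new reading comes with each control period).
- camera(name): name is "scene" or "top"; returns (picture, depth): 384x512x3 uint8, red, green, blue; 384x512 float32, m along the optical axis (not along the pixel's ray), 0 where there is no reading.
- camera_params(name): a dict with "K" (3x3 intrinsics, pixels), "R" (3x3) and "t" (3): a world point X has camera coordinates R X + t. Camera axes: x right, y down, z forward; pixel columns grow to the right and rows downward; lengths in m; the calibration is good to about 2 mm. A picture is of the moment at which its call begins. camera_params takes no time and is no camera call.
- close_job(): hands the job in, once; it reports no verdict.
Trained networks look in the newest picture that a camera, given by its name, has taken for a name from the list of things; names that differ only in an ending like _2 or _b are one class to them, and where a whole thing is asked for, a point or a joint stands for the part that bears it (a point fixed in the world has none). Each returns a list of dicts, best first, with "score" (0 to 1); they miss things now and then, are a little off and sometimes report something else, mostly with a low value. They report only what shows in the picture. A call takes as long as a camera call.
- outline_of(label, camera): "pixels" (384x512 bool, what is visible of it) and "location" ([column, row] as shares, 0 to 1, of the picture: columns of its width, rows of its height, amid what is visible of it).
- tip_of(label, camera): "location" ([column, row] as shares, 0 to 1, of the picture: columns of its width, rows of its height: a listed point, or the origin of a listed thing).
The state is a dict: "time": time; "joint_positions": joint angles; "joint_vel": joint speeds; "joint_torque": joint torques, N m; "ee_pos": TCP position; "eef_rot": TCP orientation; "ft_force": force on the tool from outside, world axes, zero at the start; "torque": the same for the moment, N m; "width": finger opening in m.
Only numpy, scipy, OpenCV 4.12 (cv2) and the standard library are available. Lean on these libraries where they do the work, as an engineer would, in place of code of your own. Each camera call takes 0.05 s, during which the arm holds its last target. There are 200 camera calls.

TASK

First clear the screwdriver and the brush off the bench into the orange tray. Then turn every circuit-board case over, gently pinching lid and base together so that it never comes open, and set each down softly, lid-down and fully home, in a bay of its own in the blue rack with its hinge edge at the ledge. Last, swing the blower's red lever right over to on; leave everything else on the bench where it is.

Things in the scene. Friction and masses are not known exactly. Their poses are not given: they have to be found in the camera images.
- case_a: hinged circuit-board case, 90 (x) x 60 (y) x 34 mm, 150 g; black base (17 mm, yellow mark underneath) and white lid (17 mm, green patch outside). Origin: centre of the base's underside; z points from base to lid; +x points to the hinge edge, -x to the opening edge. It starts lid-up in the grey rack, hinge edge down against the ledge. Squeeze with 8 to 20 N only. May be absent.
- lid_a (a joint): opening angle of the lid of case a: 0 closed, up to 1.6 rad. There is no latch: turned lid-down it drops open unless lid and base are pinched together. It must never open beyond 0.3 rad
- case_b: hinged circuit-board case, 90 (x) x 60 (y) x 34 mm, 150 g; black base (17 mm, yellow mark underneath) and white lid (17 mm, green patch outside). Origin: centre of the base's underside; z points from base to lid; +x points to the hinge edge, -x to the opening edge. It starts lid-up in the grey rack, hinge edge down against the ledge. Squeeze with 8 to 20 N only. May be absent.
- lid_b (a joint): opening angle of the lid of case b: 0 closed, up to 1.6 rad. There is no latch: turned lid-down it drops open unless lid and base are pinched together. It must never open beyond 0.3 rad
- case_c: hinged circuit-board case, 90 (x) x 60 (y) x 34 mm, 150 g; black base (17 mm, yellow mark underneath) and white lid (17 mm, green patch outside). Origin: centre of the base's underside; z points from base to lid; +x points to the hinge edge, -x to the opening edge. It starts lid-up in the grey rack, hinge edge down against the ledge. Squeeze with 8 to 20 N only. May be absent.
- lid_c (a joint): opening angle of the lid of case c: 0 closed, up to 1.6 rad. There is no latch: turned lid-down it drops open unless lid and base are pinched together. It must never open beyond 0.3 rad
- in_rack: grey fixed rack, 268 (y) x 100 mm (x); its seat slopes down at 50 degrees towards the rack's +x (away from the robot), ending in a square ledge 22 mm high. The seat is only 50 mm long, so the upper 40 mm of a case overhangs towards the robot, free above and below. Three bays 88 mm apart, 84 clear, fins 10 mm high. Cases start here, lid-up, one to a bay. Origin: centre of underside
- out_rack: blue fixed rack, 268 (y) x 100 mm (x); its seat slopes down at 50 degrees towards the rack's +x (away from the robot), same shape, empty. Inner corner of seat and ledge: x 30, z 105 mm. A case fully home has its centre (mid-length, mid-thickness) at x 14, z 150 and y -88, 0 or 88 mm; lid-down, its origin is then at x 27, z 161. Any bay for any case. Origin: centre of underside
- tray: fixed orange tool tray, 230 (x) x 170 (y) x 28 mm high, walls and floor 5 mm; origin: centre of the underside
- screwdriver: red-handled screwdriver, 170 mm long, lying along its x, handle towards -x, origin: its middle, on the underside; the handle is round, 26 mm thick, from the -x end to the middle, the blade 6 mm
- screwdriver_grip (a point): on the axis of its handle, 34 mm behind the tool's middle: where to grip it
- screwdriver_tip (a point): its tip, 85 mm ahead of the tool's middle
- brush: cleaning brush with a wooden handle, 170 mm long, lying along its x, handle towards -x, origin: its middle, on the underside; the handle is round, 20 mm thick, from the -x end to the middle, the head 42 mm wide and 20 mm thick
- brush_grip (a point): on the axis of its handle, 34 mm behind the tool's middle: where to grip it
- brush_tip (a point): its tip, 85 mm ahead of the tool's middle
- blower_lever (a joint): angle of the red switch lever of the white ionising blower: 0 off (leaning to -x, towards the robot), 1.0 rad fully on (leaning to +x); stays where it is left
- blower_lever_tip (a point): centre of the 26 mm ball on the lever's end; the lever is 80 mm long, upright at 0.5 rad, and swings in the x-z plane, push its tip towards +x. The blower's cabinet (130 mm wide, 160 mm high) stands 145 mm beyond the lever's foot
- remote: black remote control lying on the bench, 150 x 45 x 20 mm; not part of the job, leave it alone; origin: centre of its underside
- spool: grey solder spool, 60 mm across, 50 mm high; not part of the job, leave it alone; origin: centre of its underside
- flux: small jar of flux, 44 mm across, 55 mm high; not part of the job, leave it alone; origin: centre of its underside

How it is judged:
By the outcome, as a careful person would: the job done as asked, in the order asked, and still so for the second after the job is handed in, with the robot touching nothing.
Of case_a, case_b, case_c only 2 to 3 are there at a start; the rules pass over those that are not, and their reading is None.
At some moment in a run one of screwdriver, brush may be knocked a few centimetres aside while the robot is not near it.
It also fails if it takes over 208 s, if anything falls off the work surface, if the arm or the gripper's body presses on something with over 40 N, if the wrist force passes 120 N, or if a joint passes its speed limit or range.

## Working session

There is one attempt and no reset: what is moved stays moved. The work goes in short steps, Python scripts to look and compute and a tool call to move; the robot and the scene stay as the last step left them, time stands still between calls to the robot, and variables do not carry over. Pictures are saved under pics/ and viewed, on a budget of 14 in all, crops included, one or two more only if the job needs it, and the job is handed in when it is done.

Besides the shell and the picture viewer there is one more tool, called after "Call:" as a command line: name --pt "numbers of a row" for each row, then --argument value for the rest. drive_tool: Moves the arm, as the interface text tells. Its arguments: {"type":"object","properties":{"deltas":{"type":"array"},"squeeze":{"type":"number"}},"required":["deltas"]}

```bash
ls; mkdir -p pics; python3 - <<'E'
from bench import *
import cv2
s=read_state();print(s)
for n in("scene","top"):
    p,d=camera(n);cv2.imwrite(f"pics/{n}0.png",p[:,:,::-1]);c=camera_params(n);print(n,c)
E
```

```text
pics
{'time': 0.0, 'joint_positions': array([-1.25656492,  0.33282276, -0.0646813 ,  1.46097358,  0.02160692,
        1.34989947, -0.0885062 ]), 'joint_vel': array([ 6.98751204e-04,  2.28953122e-04,  6.29540577e-05, -2.44371972e-04,
       -1.39238451e-03, -2.12919971e-04, -9.29229531e-05]), 'joint_torque': array([ 6.22879429e-05, -6.23263550e+01,  2.47502618e-02, -3.89905357e+01,
       -6.12646225e-02,  3.97163176e-02,  1.25103288e-04]), 'ee_pos': array([0.20643849, 0.5894598 , 0.19636919]), 'eef_rot': array([ 1.67620975e-01,  9.85851263e-01, -6.99455443e-04, -7.80185054e-05]), 'ft_force': array([ 0.10874065, -0.17651562,  0.62205435]), 'torque': array([ 0.0088996 , -0.01825467,  0.02268768]), 'width': 0.08702771182959687}
scene {'K': array([[432.44729937,   0.        , 258.77753682],
       [  0.        , 432.44729937, 191.42220541],
       [  0.        ,   0.        ,   1.        ]]), 'R': array([[-0.7827459 ,  0.62232957, -0.00384275],
       [ 0.46320303,  0.57845571, -0.6714402 ],
       [-0.41563423, -0.52734703, -0.74104878]]), 't': array([ 0.45846085, -0.190704  ,  1.67525106])}
top {'K': array([[466.44707785,   0.        , 259.99295738],
       [  0.        , 466.44707785, 186.57760514],
       [  0.        ,   0.        ,   1.        ]]), 'R': array([[ 0.02312968, -0.99972462,  0.00396245],
       [-0.99659414, -0.0233707 , -0.07908182],
       [ 0.07915265, -0.00211982, -0.99686025]]), 't': array([-0.00610071,  0.56283693,  1.39647287])}
```

View pics/scene0.png

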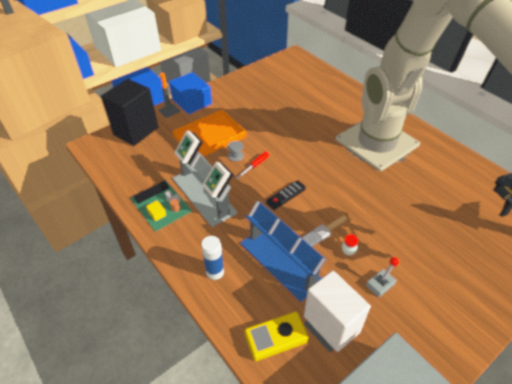

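View pics/top0.png

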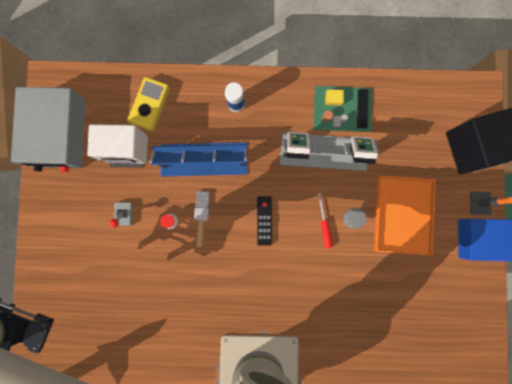

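Two cases show, in the outer bays of the grey rack (top view: 297,145 and 364,150). The middle bay looks empty. The blue rack is at (200,158), the tray at (405,215), the screwdriver at (325,222), the brush at (201,215) and the lever ball at (113,223).

```bash
cat > h.py <<'E'
from bench import *
import numpy as np, cv2
from scipy.spatial.transform import Rotation as Ro
def ray(n,u,v,z):
    "world point at pixel u,v lying at height z"
    c=camera_params(n);R,t=c["R"],c["t"];d=R.T@np.linalg.solve(c["K"],[u,v,1]);o=-R.T@t
    return o+d*(z-o[2])/d[2]
def pts(n,D,mask):
    c=camera_params(n);v,u=np.nonzero(mask&(D>0));z=D[v,u]
    P=np.linalg.solve(c["K"],np.stack([u,v,np.ones(len(u))]))*z
    return (c["R"].T@(P-c["t"][:,None])).T
def tip(l,n,z):
    r=tip_of(l,n)
    return [(round(q["score"],2),ray(n,q["location"][0]*512,q["location"][1]*384,z).round(4)) for q in r[:3]]
def delta(pos,R):
    "row from the present pose to the wanted one"
    s=read_state();A=Ro.from_quat(s["eef_rot"])
    return np.r_[np.degrees((A.inv()*R).as_rotvec()),A.inv().apply(np.array(pos)-s["ee_pos"])].round(4)
E
python3 - <<'E'
from h import *
np.set_printoptions(suppress=True,precision=4)
D={n:camera(n)[1] for n in("top","scene")}
for l in["in_rack","out_rack","tray","screwdriver","brush","case_a","spool","flux","remote","blower_lever"]:
  for n in("top","scene"):
    for q in outline_of(l,n)[:3]:
        if q["score"]<.4: continue
        m=cv2.erode(q["pixels"].astype(np.uint8),np.ones((2,2)))>0
        P=pts(n,D[n],m)
        if len(P)<10: continue
        (c,s,a)=cv2.minAreaRect((P[:,:2]*1000).astype(np.float32))
        print(l,n,round(q["score"],2),len(P),"med",np.median(P,0),"zr",np.percentile(P[:,2],[2,98]),"rect",np.round(c),np.round(s),round(a,1))
for l,z in[("in_rack",0),("out_rack",0),("tray",0),("screwdriver_grip",.013),("screwdriver_tip",.013),("brush_grip",.01),("brush_tip",.01),("blower_lever_tip",.1),("case_a",.15)]:
    print(l,tip(l,"top",z),tip(l,"scene",z))
E
```

```text
in_rack top 0.69 1711 med [ 0.6569 -0.1867  0.0141] zr [0.0022 0.1455] rect [ 679. -187.] [269. 103.] 86.8
in_rack scene 0.83 1874 med [ 0.6883 -0.1735  0.0125] zr [0.0046 0.1434] rect [ 661. -186.] [268. 138.] 87.4
out_rack top 0.61 2803 med [0.6297 0.1808 0.1103] zr [0.0026 0.1445] rect [646. 183.] [101. 268.] 1.6
out_rack scene 0.91 3878 med [0.6486 0.1937 0.0744] zr [0.0057 0.1432] rect [650. 206.] [314. 118.] 87.4
tray top 0.59 4283 med [ 0.4855 -0.4371  0.0062] zr [-0.0005  0.0301] rect [ 484. -437.] [181. 231.] 87.0
tray scene 0.92 1503 med [ 0.4655 -0.4395  0.0086] zr [0.0019 0.0307] rect [ 510. -412.] [226. 272.] 88.5
screwdriver top 0.54 183 med [ 0.424  -0.1955  0.0241] zr [0.0176 0.0301] rect [ 439. -194.] [110.  22.] 11.6
screwdriver scene 0.68 107 med [ 0.4314 -0.1903  0.0225] zr [0.0091 0.0302] rect [ 429. -192.] [85. 20.] 9.3
screwdriver scene 0.61 419 med [ 0.6826 -0.0859  0.1672] zr [0.1325 0.1972] rect [680. -91.] [58. 62.] 88.0
brush top 0.65 505 med [0.4819 0.1839 0.0183] zr [0.0044 0.0249] rect [461. 184.] [ 39. 165.] 87.9
brush scene 0.95 403 med [0.4817 0.1907
[... 2203 characters left out ...]
13 ])), (0.5, array([ 0.5466, -0.1749,  0.013 ])), (0.24, array([0.4611, 0.1815, 0.013 ]))] [(0.43, array([ 0.5592, -0.1833,  0.013 ])), (0.17, array([ 0.5929, -0.4129,  0.013 ]))]
brush_grip [(0.9, array([0.4225, 0.1964, 0.01  ]))] [(0.86, array([0.4414, 0.1845, 0.01  ]))]
brush_tip [(0.61, array([0.5419, 0.1817, 0.01  ])), (0.21, array([ 0.6799, -0.109 ,  0.01  ]))] []
blower_lever_tip [(0.41, array([0.4466, 0.4237, 0.1   ]))] [(0.57, array([0.438 , 0.4138, 0.1   ]))]
case_a [(0.87, array([ 0.6532, -0.0968,  0.15  ])), (0.55, array([ 0.6533, -0.2798,  0.15  ])), (0.55, array([0.4295, 0.1692, 0.15  ]))] [(0.93, array([ 0.6771, -0.0938,  0.15  ])), (0.59, array([ 0.6582, -0.2703,  0.15  ]))]
```

```bash
cat >> h.py <<'E'
def down(yaw):
    "tool pointing down, fingers closing across a thing that lies along yaw (deg)"
    return Ro.from_euler("z",yaw,degrees=True)*Ro.from_matrix([[-1,0,0],[0,1,0],[0,0,-1]])
E
python3 -c "
from h import *
print(delta([.427,.187,.12],down(-1)))"
```

```text
[ 4.80000e-03 -7.00000e-04 -1.82941e+01 -3.41200e-01 -3.07400e-01
  7.72000e-02]
```

Call:
drive_tool --pt "0 0 -18.3 -0.341 -0.307 0 -0.2" --pt "0 0 -18.3 -0.341 -0.307 0 -0.2" --pt "0 0 -18.3 -0.341 -0.307 0 -0.2" --pt "0 0 -18.3 -0.341 -0.307 0 -0.2" --pt "0 0 -18.3 -0.341 -0.307 0 -0.2" --pt "0 0 -18.3 -0.341 -0.307 0 -0.2" --pt "0 0 -18.3 -0.341 -0.307 0 -0.2" --pt "0 0 -18.3 -0.341 -0.307 0 -0.2" --pt "0 0 -18.3 -0.341 -0.307 0 -0.2" --pt "0 0 -18.3 -0.341 -0.307 0 -0.2" --pt "0 0 -18.3 -0.341 -0.307 0.077 -0.2" --pt "0 0 -18.3 -0.341 -0.307 0.077 -0.2" --squeeze 15

```text
time: 3.3
ee_pos: [0.4263, 0.1871, 0.1181]
eef_rot: [0.009, 1.0, -0.0, -0.0]
ft_force: [-0.2, 0.2, -0.1]
width: 0.052
```

```bash
python3 - <<'E'
from h import *
s=read_state();print(s["time"],s["ee_pos"],s["width"],s["joint_positions"].round(2))
print(delta([.427,.187,.018],down(-1)))
p,d=camera("top");cv2.imwrite("pics/t1.png",cv2.resize(p[170:290,100:420,::-1],None,fx=2.5,fy=2.5))
E
```

```text
3.3 [0.42627732 0.18710562 0.11807965] 0.05203547820912999 [-0.74  0.04  0.24  1.98 -0.01  1.13  1.05]
[-1.400e-03 -4.420e-02 -4.570e-02 -8.000e-04 -1.000e-04  1.001e-01]
```

View pics/t1.png

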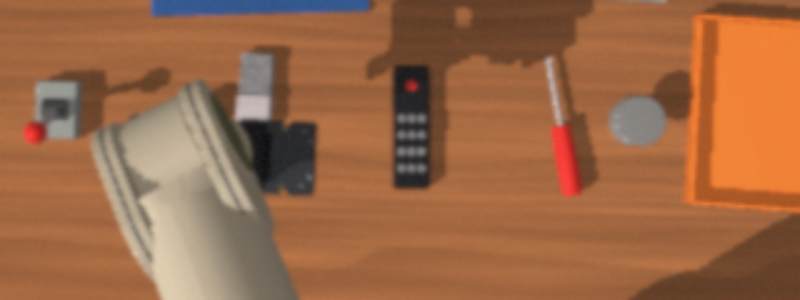

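The brush hasn't moved and the gripper covers its handle. The head shows at about (255,85) in the crop. Next I go down and grip.

Call:
drive_tool --pt "0 0 0 0 0 0.05 -0.2" --pt "0 0 0 0 0 0.08 -0.2" --pt "0 0 0 0 0 0.1 -0.2" --pt "0 0 0 0 0 0.1 -0.2" --pt "0 0 0 0 0 0.1 0.9" --pt "0 0 0 0 0 0.1 0.9" --pt "0 0 0 0 0 0.1 0.9" --pt "0 0 0 0 0 0.1 0.9" --pt "0 0 0 0 0 0.1 0.9" --pt "0 0 0 0 0 0.1 0.9" --pt "0 0 0 0 0 0.05 0.9" --pt "0 0 0 0 0 -0.02 0.9" --squeeze 15

```text
time: 4.55
ee_pos: [0.4258, 0.1866, 0.1205]
eef_rot: [0.009, 1.0, -0.001, -0.001]
ft_force: [1.3, 1.6, -0.0]
width: 0.0056
```

```bash
python3 - <<'E'
from h import *
s=read_state();print(s["time"],s["ee_pos"],s["width"],s["ft_force"])
# grip sits 34 mm behind middle; tray centre .484,-.437
print(delta([.45,-.40,.15],down(-1)))
E
```

```text
4.55 [0.42581803 0.18664437 0.12052783] 0.005604218561981301 [ 1.27863343  1.59437729 -0.04052942]
[-0.1266 -0.1497 -0.0094 -0.0344 -0.5862 -0.0283]
```

```bash
python3 - <<'E'
from h import *
p,d=camera("scene");print(read_state()["width"]);cv2.imwrite("pics/s2.png",cv2.resize(p[100:340,180:500,::-1],None,fx=2.5,fy=2.5))
E
```

```text
0.004970038058312577
```

View pics/s2.png

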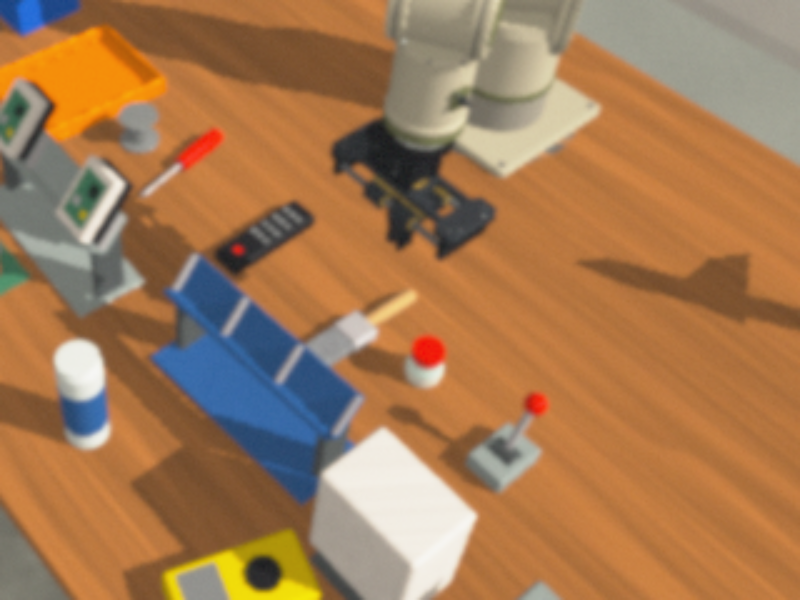

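```bash
python3 - <<'E'
from h import *
np.set_printoptions(suppress=True,precision=4)
p,D=camera("scene")
q=outline_of("brush","scene")[0]
P=pts("scene",D,q["pixels"]);P=P[(P[:,2]<.04)&(P[:,2]>.003)]
l,h=P[P[:,0]<.46],P[P[:,0]>.48]
print(q["score"],cv2.minAreaRect((P[:,:2]*1000).astype(np.float32)),len(l),np.median(l,0),np.median(h,0),h[:,0].max(),l[:,0].min())
print(ray("scene",346,217,.01),read_state()["width"])
E
```

```text
0.74 ((466.69464111328125, 185.2583770751953), (45.71427536010742, 161.4509735107422), 84.37518310546875) 121 [0.4257 0.1889 0.0189] [0.5113 0.1866 0.0188] 0.5469379115275236 0.3859792572701099
[0.3712 0.1886 0.01  ] 0.004649238053757295
```

Call:
drive_tool --pt "0 0 0 0 0 0 -0.2" --pt "0 0 0 0 0 0 -0.2" --pt "0 0 0 0 0 0 -0.2" --pt "0 0 0 0 0 0 -0.2" --pt "0 0 0 0 0 0 -0.2"

```text
time: 5.2
ee_pos: [0.4267, 0.1874, 0.1197]
eef_rot: [0.009, 1.0, -0.0, -0.0]
ft_force: [1.0, 0.0, 0.1]
width: 0.0366
```

The brush is still at (0.426, 0.188), so the slow fingers simply hadn't closed before I lifted. I'll retry with a longer closing wait.

Call:
drive_tool --pt "0 0 0 0 0 0.0 -0.2" --pt "0 0 0 0 0 0.05 -0.2" --pt "0 0 0 0 0 0.08 -0.2" --pt "0 0 0 0 0 0.102 -0.2" --pt "0 0 0 0 0 0.102 -0.2" --pt "0 0 0 0 0 0.102 0.9" --pt "0 0 0 0 0 0.102 0.9" --pt "0 0 0 0 0 0.102 0.9" --pt "0 0 0 0 0 0.102 0.9" --pt "0 0 0 0 0 0.102 0.9" --pt "0 0 0 0 0 0.102 0.9" --pt "0 0 0 0 0 0.102 0.9"

```text
time: 6.4
ee_pos: [0.427, 0.1875, 0.0182]
eef_rot: [0.009, 1.0, 0.0, 0.0]
ft_force: [-0.2, -0.2, 0.3]
width: 0.0069
```

Call:
drive_tool --pt "0 0 0 0 0 0 0.9" --pt "0 0 0 0 0 0 0.9" --pt "0 0 0 0 0 0 0.9" --pt "0 0 0 0 0 0 0.9"

```text
time: 6.8
ee_pos: [0.4269, 0.1875, 0.0181]
eef_rot: [0.009, 1.0, 0.0, -0.0]
ft_force: [-0.9, -0.3, 0.1]
width: 0.0043
```

```bash
python3 - <<'E'
from h import *
def proj(n,X):
    c=camera_params(n);q=c["K"]@(c["R"]@np.array(X)+c["t"]);return q[:2]/q[2]
for z in(.005,.02,.08): print(proj("scene",[.427,.1875,z]),proj("top",[.427,.1875,z]))
p,d=camera("scene");cv2.imwrite("pics/s3.png",cv2.resize(p[160:280,270:430,::-1],None,fx=4,fy=4))
E
```

```text
[333.44450871 226.19514304] [199.87295121 229.9568943 ]
[334.02616087 223.32759181] [199.2550194  230.02451017]
[336.4492972 211.3815045] [196.64641777 230.30995082]
```

View pics/s3.png

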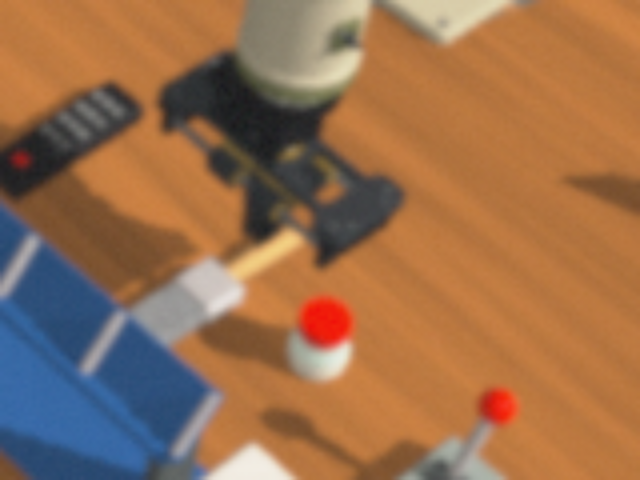

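```bash
python3 - <<'E'
from h import *
np.set_printoptions(suppress=True,precision=3)
for n in("scene","top"):
    p,D=camera(n)
    P=pts(n,D,(D>0)); C=p[D>0].astype(int)
    k=(np.hypot(P[:,0]-.43,P[:,1]-.18)<.14)&(P[:,2]<.18)&(P[:,2]>.01)&(C.max(1)<70)
    for a in np.arange(.01,.18,.02):
        b=k&(P[:,2]>=a)&(P[:,2]<a+.02);Q=P[b]
        if len(Q)>2: print(n,round(a,2),len(Q),Q.min(0),np.median(Q,0),Q.max(0))
    w=(abs(P[:,0]-.43)<.06)&(abs(P[:,1]-.187)<.04)&(P[:,2]<.035)&(P[:,2]>.008)&(C[:,0]>C[:,2]+40)
    print("wood",n,w.sum(),P[w].min(0),np.median(P[w],0),P[w].max(0))
print(read_state())
E
```

```text
scene 0.05 22 [0.424 0.179 0.05 ] [0.436 0.192 0.062] [0.441 0.197 0.07 ]
scene 0.07 9 [0.431 0.178 0.071] [0.438 0.189 0.074] [0.439 0.199 0.077]
scene 0.11 29 [0.419 0.105 0.114] [0.464 0.204 0.126] [0.469 0.272 0.13 ]
scene 0.13 160 [0.408 0.1   0.13 ] [0.457 0.209 0.139] [0.47 0.28 0.15]
scene 0.15 372 [0.399 0.095 0.15 ] [0.448 0.198 0.158] [0.469 0.282 0.17 ]
scene 0.17 61 [0.407 0.136 0.17 ] [0.448 0.187 0.174] [0.452 0.203 0.18 ]
wood scene 118 [0.386 0.163 0.008] [0.426 0.19  0.019] [0.474 0.224 0.026]
top 0.11 4 [0.452 0.133 0.127] [0.452 0.14  0.129] [0.452 0.145 0.129]
top 0.13 7 [0.399 0.127 0.131] [0.452 0.143 0.133] [0.457 0.146 0.137]
top 0.15 361 [0.392 0.094 0.15 ] [0.428 0.114 0.156] [0.461 0.141 0.17 ]
top 0.17 4 [0.406 0.137 0.171] [0.425 0.138 0.173] [0.441 0.139 0.178]
wood top 1 [0.37  0.148 0.009] [0.37  0.148 0.009] [0.37  0.148 0.009]
{'time': 6.95, 'joint_positions': array([-0.738,  0.176,  0.244,  2.073, -0.054,  0.898,  1.089]), 'joint_vel': array([-0.003, -0.001,  0.   , -0.001,  0.001, -0.   , -0.002]), 'joint_torque': array([ -0.   , -41.884,   1.945, -31.162,   0.011,   0.086,  -0.   ]), 'ee_pos': array([0.427, 0.187, 0.018]), 'eef_rot': array([0.009, 1.   , 0.   , 0.   ]), 'ft_force': array([-0.173, -0.4  , -0.187]), 'torque': array([ 0.008, -0.004, -0.059]), 'width': 0.004538898666669224}
```

The gripper body's underside measures z≈0.114 where the readings imply 0.074. The real tool is therefore about 40 mm higher than reported (x and y agree), which is why the fingers closed above the handle. I'll open and go down carefully, watching the force.

Call:
drive_tool --pt "0 0 0 0 0 -0.01 -0.2" --pt "0 0 0 0 0 -0.01 -0.2" --pt "0 0 0 0 0 -0.01 -0.2" --pt "0 0 0 0 0 -0.01 -0.2" --pt "0 0 0 0 0 -0.01 -0.2" --pt "0 0 0 0 0 -0.01 -0.2" --pt "0 0 0 0 0 -0.01 -0.2" --pt "0 0 0 0 0 0.0 -0.2" --pt "0 0 0 0 0 0.01 -0.2" --pt "0 0 0 0 0 0.02 -0.2" --pt "0 0 0 0 0 0.03 -0.2" --pt "0 0 0 0 0 0.03 -0.2"

```text
time: 8.15
ee_pos: [0.4258, 0.1868, -0.0136]
eef_rot: [0.009, 1.0, -0.001, -0.001]
ft_force: [-0.0, 0.5, 0.2]
width: 0.0519
```

```bash
cat >> h.py <<'E'
def dark(x,y,r=.14):
    "dark gripper points near x,y by height"
    for n in("scene","top"):
        p,D=camera(n);P=pts(n,D,D>0);C=p[D>0].astype(int)
        k=(np.hypot(P[:,0]-x,P[:,1]-y)<r)&(P[:,2]<.25)&(P[:,2]>.008)&(C.max(1)<70)
        for a in np.arange(0,.24,.02):
            Q=P[k&(P[:,2]>=a)&(P[:,2]<a+.02)]
            if len(Q)>2: print(n,round(a,2),len(Q),Q.min(0).round(3),Q.max(0).round(3))
E
python3 -c "
from h import *
dark(.427,.187); print(read_state()['ee_pos'])"
```

```text
scene 0.02 20 [0.424 0.156 0.024] [0.44  0.221 0.04 ]
scene 0.04 10 [0.424 0.155 0.042] [0.438 0.221 0.058]
scene 0.06 7 [0.422 0.152 0.061] [0.434 0.157 0.079]
scene 0.08 23 [0.437 0.104 0.085] [0.468 0.271 0.1  ]
scene 0.1 160 [0.407 0.101 0.1  ] [0.467 0.28  0.12 ]
scene 0.12 374 [0.398 0.096 0.12 ] [0.47  0.282 0.14 ]
scene 0.14 80 [0.408 0.136 0.14 ] [0.454 0.203 0.16 ]
scene 0.16 40 [0.446 0.134 0.161] [0.466 0.202 0.18 ]
scene 0.18 142 [0.428 0.134 0.18 ] [0.467 0.222 0.197]
scene 0.2 7 [0.462 0.16  0.211] [0.47  0.192 0.215]
top 0.1 44 [0.393 0.092 0.103] [0.461 0.144 0.12 ]
top 0.12 335 [0.391 0.094 0.12 ] [0.459 0.139 0.139]
top 0.14 11 [0.405 0.137 0.145] [0.446 0.138 0.16 ]
top 0.16 32 [0.396 0.137 0.161] [0.46  0.159 0.18 ]
top 0.18 88 [0.398 0.138 0.18 ] [0.46  0.158 0.188]
[ 0.42676482  0.18731813 -0.01216984]
```

Call:
drive_tool --pt "0 0 0 0 0 0.005 -0.2" --pt "0 0 0 0 0 0.009 -0.2" --pt "0 0 0 0 0 0.009 0.9" --pt "0 0 0 0 0 0.009 0.9" --pt "0 0 0 0 0 0.009 0.9" --pt "0 0 0 0 0 0.009 0.9" --pt "0 0 0 0 0 0.009 0.9" --pt "0 0 0 0 0 0.009 0.9" --pt "0 0 0 0 0 0.009 0.9"

```text
time: 9.15
ee_pos: [0.427, 0.1875, -0.0208]
eef_rot: [0.009, 1.0, 0.0, 0.0]
ft_force: [0.2, -0.4, 2.0]
width: 0.0187
```

Call:
drive_tool --pt "0 0 0 0 0 -0.04 0.9" --pt "0 0 0 0 0 -0.09 0.9" --pt "0 0 0 0 0 -0.12 0.9" --pt "0 0 0 0 0 -0.12 0.9" --pt "0 0 0 0 0 -0.12 0.9"

```text
time: 9.65
ee_pos: [0.427, 0.1876, 0.0992]
eef_rot: [0.009, 1.0, 0.0, 0.0]
ft_force: [-0.5, -0.5, -0.7]
width: 0.0186
```

```bash
python3 - <<'E'
from h import *
# reported TCP; real is ~41 mm higher
print(read_state()["ee_pos"],delta([.45,-.41,.10],down(0)))
E
```

```text
[0.42699654 0.18762729 0.09921756] [ 0.0479  0.0392 -0.9929 -0.0334 -0.5971 -0.0013]
```

Gripped at 18.7 mm. Carrying it to the tray.

Call:
drive_tool --pt "0 0 -1 -0.033 -0.597 0 0.9" --pt "0 0 -1 -0.033 -0.597 0 0.9" --pt "0 0 -1 -0.033 -0.597 0 0.9" --pt "0 0 -1 -0.033 -0.597 0 0.9" --pt "0 0 -1 -0.033 -0.597 0 0.9" --pt "0 0 -1 -0.033 -0.597 0 0.9" --pt "0 0 -1 -0.033 -0.597 0 0.9" --pt "0 0 -1 -0.033 -0.597 0 0.9" --pt "0 0 -1 -0.033 -0.597 0 0.9" --pt "0 0 -1 -0.033 -0.597 0 0.9" --pt "0 0 -1 -0.033 -0.597 0 0.9" --pt "0 0 -1 -0.033 -0.597 0 0.9"

```text
time: 10.85
ee_pos: [0.4485, -0.4116, 0.0969]
eef_rot: [-0.0, 1.0, 0.0, -0.001]
ft_force: [0.8, 0.2, 0.8]
width: 0.0187
```

Call:
drive_tool --pt "0 0 0 0 0 0 0.9" --pt "0 0 0 0 0 0 0.9"

```text
time: 11.05
ee_pos: [0.4476, -0.4108, 0.0968]
eef_rot: [0.001, 1.0, 0.0, -0.002]
ft_force: [0.2, 0.4, -0.4]
width: 0.0186
```

```bash
python3 - <<'E'
from h import *
print(read_state()["ee_pos"],delta([.45,-.41,-.014],down(0)))
E
```

```text
[ 0.44761312 -0.41082191  0.09678929] [ 0.0382 -0.2301 -0.1642 -0.0028  0.0008  0.1108]
```

Call:
drive_tool --pt "0 0 0 0 0 0.05 0.9" --pt "0 0 0 0 0 0.09 0.9" --pt "0 0 0 0 0 0.11 0.9" --pt "0 0 0 0 0 0.111 0.9" --pt "0 0 0 0 0 0.111 -0.1" --pt "0 0 0 0 0 0.111 -0.1" --pt "0 0 0 0 0 0.111 -0.1" --pt "0 0 0 0 0 0.07 -0.1" --pt "0 0 0 0 0 0.02 -0.1" --pt "0 0 0 0 0 -0.02 -0.1" --pt "0 0 0 0 0 -0.02 -0.1"

```text
time: 12.15
ee_pos: [0.4519, -0.4126, 0.1258]
eef_rot: [0.0, 1.0, -0.003, 0.004]
ft_force: [-0.4, -1.5, -0.4]
width: 0.0473
```

```bash
python3 - <<'E'
from h import *
p,D=camera("top");cv2.imwrite("pics/t4.png",cv2.resize(p[120:290,260:460,::-1],None,fx=3.5,fy=3.5))
np.set_printoptions(suppress=True,precision=4)
for n in("top","scene"):
    p,D=camera(n)
    P=pts(n,D,D>0);C=p[D>0].astype(int)
    w=(P[:,2]>.006)&(P[:,2]<.05)&(C[:,0]>130)&(C[:,1]<60)&(C[:,2]<70)&(P[:,1]<-.1)
    Q=P[w];print(n,w.sum(),Q.min(0),Q.max(0),cv2.minAreaRect((Q[:,:2]*1000).astype(np.float32)))
print(read_state()["ee_pos"],delta([.43,-.195,.10],down(11)))
E
```

```text
top 126 [ 0.3882 -0.2149  0.0067] [ 0.4662 -0.1824  0.0326] ((426.42327880859375, -201.19142150878906), (78.85060119628906, 20.708702087402344), 18.290678024291992)
scene 91 [ 0.3886 -0.2077  0.0138] [ 0.4667 -0.1782  0.0314] ((428.1413879394531, -193.5028076171875), (79.72933959960938, 20.068222045898438), 9.954565048217773)
[ 0.4496 -0.4096  0.1191] [  0.0228   0.036  -10.977    0.0196   0.2146   0.0191]
```

View pics/t4.png

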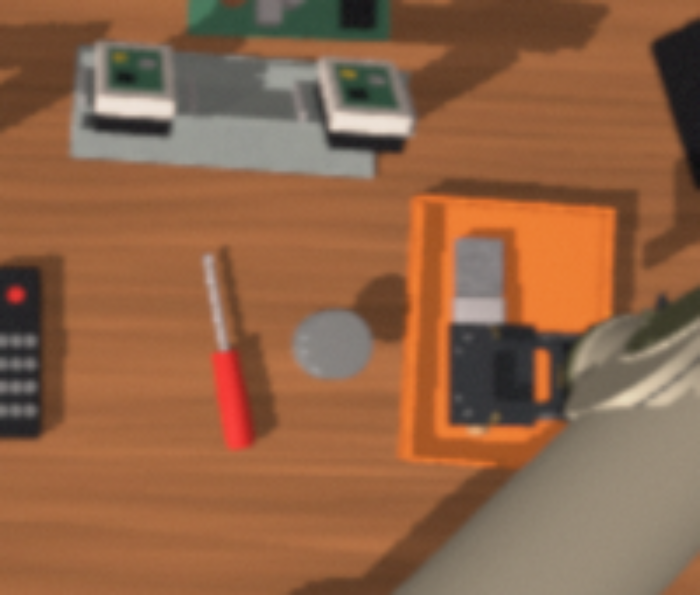

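The brush lies in the tray (crop 480,330). The screwdriver hasn't moved, running from its tip at (208,257) to its handle end at (240,447). The cases show at (132,85) and (365,100), and the middle bay is empty.

Call:
drive_tool --pt "0 0 -10.5 0.02 0.215 0 -0.15" --pt "0 0 -10.5 0.02 0.215 0 -0.15" --pt "0 0 -10.5 0.02 0.215 0 -0.15" --pt "0 0 -10.5 0.02 0.215 0 -0.15" --pt "0 0 -10.5 0.02 0.215 0.0 -0.15" --pt "0 0 -10.5 0.02 0.215 0.05 -0.15" --pt "0 0 -10.5 0.02 0.215 0.08 -0.15" --pt "0 0 -10.5 0.02 0.215 0.08 -0.15"

```text
time: 13.1
ee_pos: [0.4258, -0.1937, 0.0351]
eef_rot: [-0.092, 0.996, 0.001, -0.004]
ft_force: [-1.5, -0.3, -0.2]
width: 0.0505
```

```bash
python3 - <<'E'
from h import *
print(read_state()["ee_pos"],delta([.43,-.194,-.022],down(10.5)))
E
```

```text
[ 0.42575642 -0.19371954  0.03511901] [ 0.1443 -0.4566  0.0287 -0.0046 -0.0012  0.0571]
```

Call:
drive_tool --pt "0 0 0 0 0 0.03 -0.15" --pt "0 0 0 0 0 0.05 -0.15" --pt "0 0 0 0 0 0.06 -0.15" --pt "0 0 0 0 0 0.06 0.9" --pt "0 0 0 0 0 0.06 0.9" --pt "0 0 0 0 0 0.06 0.9" --pt "0 0 0 0 0 0.06 0.9" --pt "0 0 0 0 0 0.06 0.9" --pt "0 0 0 0 0 0.06 0.9" --pt "0 0 0 0 0 0.0 0.9" --pt "0 0 0 0 0 -0.05 0.9" --pt "0 0 0 0 0 -0.06 0.9"

```text
time: 14.3
ee_pos: [0.431, -0.196, 0.1031]
eef_rot: [-0.091, 0.996, -0.001, 0.002]
ft_force: [0.8, 0.3, -0.7]
width: 0.0243
```

```bash
python3 - <<'E'
from h import *
print(read_state()["ee_pos"],delta([.45,-.475,.1],down(0)))
E
```

```text
[ 0.43102488 -0.19596614  0.1030852 ] [-6.22000e-02  2.63600e-01  1.04552e+01  3.20000e-02 -2.77800e-01
  3.40000e-03]
```

Call:
drive_tool --pt "0 0 10.5 0.032 -0.276 0 0.9" --pt "0 0 10.5 0.032 -0.276 0 0.9" --pt "0 0 10.5 0.032 -0.276 0 0.9" --pt "0 0 10.5 0.032 -0.276 0 0.9" --pt "0 0 10.5 0.032 -0.276 0 0.9" --pt "0 0 10.5 0.032 -0.276 0 0.9" --pt "0 0 10.5 0.032 -0.276 0 0.9" --pt "0 0 10.5 0.032 -0.276 0.05 0.9" --pt "0 0 10.5 0.032 -0.276 0.09 0.9" --pt "0 0 10.5 0.032 -0.276 0.116 0.9" --pt "0 0 10.5 0.032 -0.276 0.116 0.9" --pt "0 0 10.5 0.032 -0.276 0.116 0.9"

```text
time: 15.5
ee_pos: [0.4485, -0.4713, -0.0171]
eef_rot: [-0.0, 1.0, 0.0, -0.0]
ft_force: [0.1, -0.6, -0.9]
width: 0.0247
```

Call:
drive_tool --pt "0 0 0 0 0 0 0.2" --pt "0 0 0 0 0 0 0.1" --pt "0 0 0 0 0 0 0.1" --pt "0 0 0 0 0 0 0.1" --pt "0 0 0 0 0 -0.04 0.1" --pt "0 0 0 0 0 -0.09 0.1" --pt "0 0 0 0 0 -0.14 -1" --pt "0 0 0 0 0 -0.19 -1" --pt "0 0 0 0 0 -0.2 -1"

```text
time: 16.4
ee_pos: [0.4497, -0.4745, 0.1899]
eef_rot: [0.0, 1.0, -0.003, 0.003]
ft_force: [-0.1, -1.1, -0.8]
width: 0.0559
```

```bash
cat > m.py <<'E'
from h import *
np.set_printoptions(suppress=True,precision=4)
def plane(P,n0,tol=.004):
    n=np.array(n0,float);d=np.median(P@n)
    for _ in range(15):
        w=abs(P@n-d)<tol;Q=P[w];c=Q.mean(0)
        n=np.linalg.svd(Q-c,full_matrices=0)[2][2];n*=np.sign(n[2]);d=c@n
    return n,c,Q
n0=[np.sin(np.radians(50)),0,np.cos(np.radians(50))]
for cam in("top","scene"):
    p,D=camera(cam);P=pts(cam,D,D>0);C=p[D>0].astype(int)
    print(cam,D[D>0].min())
    for nm,y in(("R",-.275),("L",-.095)):
        k=(abs(P[:,1]-y)<.05)&(P[:,2]>.125)&(P[:,2]<.22)&(abs(P[:,0]-.67)<.07)
        Q=P[k];d=np.percentile(Q@n0,80);Q=Q[abs(Q@n0-d)<.02]
        n,c,Q=plane(Q,n0)
        ax=np.cross([0,1,0],n);ax/=np.linalg.norm(ax);ay=np.cross(n,ax)
        r=cv2.minAreaRect((np.c_[Q@ax,Q@ay]*1000).astype(np.float32));b=np.array(r[0])/1000
        ctr=ax*b[0]+ay*b[1]+n*(c@n)
        print(nm,len(Q),"n",n,"slope",np.degrees(np.arccos(n[2])),"yaw",np.degrees(np.arctan2(n[1],n[0])),"rect",np.round(r[1],1),round(r[2],1),"topctr",ctr,"mid",ctr-.017*n)
    k=(C[:,2]>C[:,0]+40)&(P[:,1]>.02)&(P[:,1]<.34)&(P[:,0]>.55)&(P[:,0]<.75)&(P[:,2]<.2)
    B=P[k];Q=B[(B[:,2]>.108)&(B[:,2]<.141)];
    Q=Q[abs(Q@n0-np.median(Q@n0))<.01]
    n,c,Q=plane(Q,n0,.003)
    print("out seat n",n,"slope",np.degrees(np.arccos(n[2])),"yaw",np.degrees(np.arctan2(n[1],n[0])),"c",c,"corner x at z.105",c[0]-((.105-c[2])*n[2])/n[0])
    E=B[(B[:,2]>.13)];print("out y range upper",np.percentile(E[:,1],[0.5,99.5]),"low",[np.percentile(B[B[:,2]<.02][:,i],[.5,99.5]) for i in(0,1)],cv2.minAreaRect((B[:,:2]*1000).astype(np.float32)))
E
python3 m.py
```

```text
top 0.70273316
R 373 n [ 0.7647 -0.0289  0.6437] slope 49.92994992729931 yaw -2.1636649732311883 rect [60.1 97.1] 88.6 topctr [ 0.6745 -0.2752  0.1641] mid [ 0.6615 -0.2747  0.1532]
L 374 n [ 0.7577 -0.0333  0.6517] slope 49.326658216298966 yaw -2.515635890074483 rect [59.5 95.3] 88.4 topctr [ 0.6837 -0.0938  0.1633] mid [ 0.6708 -0.0933  0.1522]
out seat n [0.7483 0.0364 0.6624] slope 48.51668514833172 yaw 2.781555612044578 c [0.6344 0.1826 0.1248] corner x at z.105 0.6519701814883619
out y range upper [0.0537 0.3087] low [array([0.593 , 0.6976]), array([0.0515, 0.3126])] ((645.8737182617188, 183.37991333007812), (98.7258071899414, 264.0574035644531), 2.5758869647979736)
scene 0.95278597
R 341 n [ 0.7622 -0.0359  0.6464] slope 49.729600667405435 yaw -2.695966653808793 rect [66.5 90.7] 89.5 topctr [ 0.6769 -0.277   0.1639] mid [ 0.6639 -0.2764  0.1529]
L 414 n [ 0.7583 -0.0472  0.6502] slope 49.44036799707441 yaw -3.562081461467119 rect [63.9 91.7] 89.8 topctr [ 0.6853 -0.095   0.1641] mid [ 0.6724 -0.0942  0.153 ]
out seat n [0.7482 0.0349 0.6626] slope 48.504607325995 yaw 2.669776314180161 c [0.6361 0.1883 0.1248] corner x at z.105 0.6536838821018442
out y range upper [0.0572 0.3053] low [array([0.6174, 0.7004]), array([0.056 , 0.3129])] ((657.2233276367188, 183.74525451660156), (94.73963928222656, 267.0387268066406), 6.391045093536377)
```

```bash
cat >> h.py <<'E'
S=np.radians(50)
def slope(yaw,sgn):
    "tool z down the seat, tool y = sgn * upward normal of the seat"
    d=np.array([np.cos(S),0,-np.sin(S)]);n=sgn*np.array([np.sin(S),0,np.cos(S)])
    return Ro.from_euler("z",yaw,degrees=True)*Ro.from_matrix(np.c_[np.cross(n,d),n,d])
E
python3 - <<'E'
from h import *
np.set_printoptions(suppress=True,precision=4)
s=read_state();print(s["joint_positions"],s["ee_pos"])
for g in(1,-1): print(g,delta([.57,-.27,.23],slope(-2.8,g)))
E
```

```text
[ 0.27    0.4473  0.6531  1.4333 -0.2739  1.3485  2.5055] [ 0.4491 -0.4731  0.1854]
1 [-30.6743 -32.018   88.7325  -0.1211   0.203   -0.0447]
-1 [ 31.6023 -30.276  -83.3332  -0.1211   0.203   -0.0447]
```

Call:
drive_tool --pt "-10 -10 30 0 0.1 -0.045 -1" --pt "-10 -10 30 0 0.1 -0.045 -1" --pt "-10 -10 30 0 0.15 -0.045 -1" --pt "-10 -10 30 0 0.203 -0.045 -1" --pt "-20 -21 60 -0.05 0.203 -0.045 -1" --pt "-20 -21 60 -0.05 0.203 -0.045 -1" --pt "-20 -21 60 -0.05 0.203 -0.045 -1" --pt "-20 -21 60 -0.05 0.203 -0.045 -1" --pt "-30.7 -32 88.7 -0.1 0.203 -0.045 -1" --pt "-30.7 -32 88.7 -0.12 0.203 -0.045 -1" --pt "-30.7 -32 88.7 -0.12 0.203 -0.045 -1" --pt "-30.7 -32 88.7 -0.12 0.203 -0.045 -1"

```text
time: 17.7
ee_pos: [0.5676, -0.2683, 0.2251]
eef_rot: [0.683, 0.647, 0.236, 0.245]
ft_force: [0.0, 0.6, -1.1]
width: 0.0875
```

Call:
drive_tool --pt "0 0 0 0 0 0 -1" --pt "0 0 0 0 0 0 -1"

```text
time: 17.9
ee_pos: [0.5679, -0.2687, 0.227]
eef_rot: [0.68, 0.65, 0.235, 0.245]
ft_force: [-0.8, -0.8, 0.7]
width: 0.0874
```

```bash
python3 - <<'E'
from h import *
np.set_printoptions(suppress=True,precision=4)
s=read_state();print(s["time"],s["joint_positions"],s["ee_pos"],s["eef_rot"])
print(delta([.57,-.27,.23],slope(-2.8,1)))
p,d=camera("scene");cv2.imwrite("pics/s5.png",cv2.resize(p[60:260,130:430,::-1],None,fx=2.6,fy=2.6))
E
```

```text
17.9 [-0.0394 -0.1411  0.5632  2.0743 -0.4234  0.6062  0.7761] [ 0.5679 -0.2687  0.227 ] [0.6801 0.6499 0.2351 0.2448]
[-0.3254 -0.2182  0.1186 -0.0012  0.0036 -0.0009]
```

View pics/s5.png

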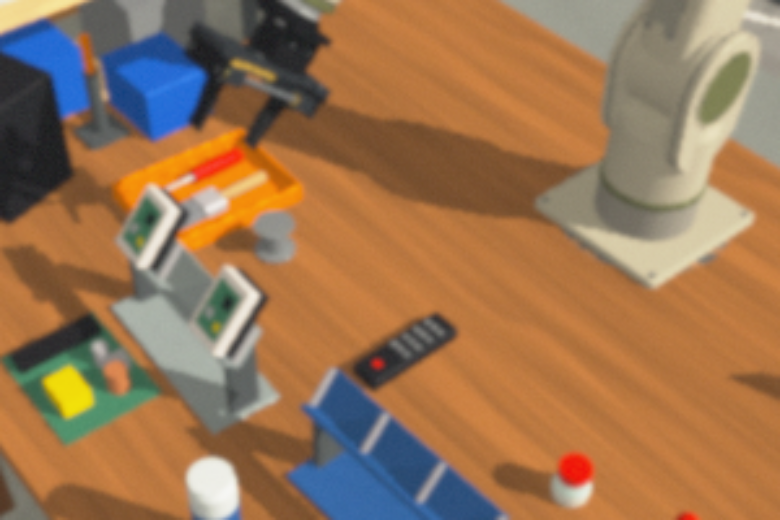

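```bash
cat > kin.py <<'E'
import numpy as np, itertools
from scipy.optimize import least_squares
from scipy.spatial.transform import Rotation as Ro
S_=[([-1.25656492,.33282276,-.0646813,1.46097358,.02160692,1.34989947,-.0885062],[.20643849,.5894598,.19636919],[.167620975,.985851263,-.0007,-.0001]),
([-.738,.176,.244,2.073,-.054,.898,1.089],[.427,.1873,.018],[.009,1,0,0]),
([.27,.4473,.6531,1.4333,-.2739,1.3485,2.5055],[.4491,-.4731,.1854],[0,1,-.001,.001]),
([-.0394,-.1411,.5632,2.0743,-.4234,.6062,.7761],[.5679,-.2687,.227],[.6801,.6499,.2351,.2448])]
def fk(q,L,s=(-1,-1,-1),off=0.):
    r=lambda a,t:Ro.from_euler(a,t)
    R=r("z",s[0]*q[0]);p=np.array([0,0,L[0]])
    R=R*r("y",q[1]);R2=R*r("z",s[1]*q[2]);p=p+R2.apply([L[4],0,L[1]])
    R=R2*r("y",q[3])*r("z",s[2]*q[4]);p=p+R.apply([L[5],0,L[2]])
    R=R*r("y",q[5])*r("z",-q[6]+off);p=p+R.apply([0,0,L[3]])
    return p,R
def fit():
    best=None
    for s2,s3,o0 in itertools.product((-1,1),(-1,1),(0,np.pi/2,np.pi,-np.pi/2)):
        def res(x):
            e=[]
            for q,p,Q in S_:
                P,R=fk(q,x,(-1,s2,s3),x[6]);e+=list(P-p)+list((R.inv()*Ro.from_quat(Q)).as_rotvec()*.3)
            return e
        r=least_squares(res,[.35,.42,.42,.25,0,0,o0])
        if best is None or r.cost<best[0].cost: best=(r,s2,s3)
    return best
if __name__=="__main__":
    b=fit();print(b[1],b[2],b[0].x.round(4),np.abs(b[0].fun).max(),b[0].fun.round(3))
E
python3 kin.py; python3 -c "
from h import *
dark(.50,-.27,.2)"
```

```text
-1 -1 [ 0.2924  0.3159  0.4959  0.274   0.0405 -0.0065  1.5709] 0.046084678108451294 [-0.046  0.016  0.004  0.     0.    -0.    -0.     0.044  0.001  0.
  0.     0.    -0.007  0.014  0.003 -0.     0.    -0.     0.004  0.019
 -0.008 -0.     0.    -0.   ]
scene 0.1 3 [ 0.677 -0.252  0.117] [ 0.683 -0.248  0.117]
scene 0.12 10 [ 0.662 -0.251  0.124] [ 0.679 -0.247  0.139]
scene 0.14 3 [ 0.657 -0.249  0.141] [ 0.66  -0.245  0.151]
scene 0.16 10 [ 0.633 -0.273  0.17 ] [ 0.672 -0.244  0.18 ]
scene 0.22 19 [ 0.498 -0.27   0.226] [ 0.517 -0.258  0.24 ]
top 0.12 5 [ 0.667 -0.246  0.124] [ 0.679 -0.245  0.132]
top 0.14 5 [ 0.656 -0.246  0.141] [ 0.667 -0.245  0.147]
top 0.16 72 [ 0.622 -0.302  0.16 ] [ 0.676 -0.245  0.18 ]
top 0.18 40 [ 0.626 -0.3    0.18 ] [ 0.662 -0.245  0.189]
top 0.22 8 [ 0.502 -0.267  0.221] [ 0.516 -0.258  0.24 ]
```

```bash
cat > kin.py <<'E'
import numpy as np
from scipy.optimize import least_squares
from scipy.spatial.transform import Rotation as Ro
S_=[([-1.25656492,.33282276,-.0646813,1.46097358,.02160692,1.34989947,-.0885062],[.20643849,.5894598,.19636919]),
([-.738,.176,.244,2.073,-.054,.898,1.089],[.427,.1873,.018]),
([-.74,.04,.24,1.98,-.01,1.13,1.05],[.4263,.1871,.1181]),
([.27,.4473,.6531,1.4333,-.2739,1.3485,2.5055],[.4491,-.4731,.1854]),
([-.0394,-.1411,.5632,2.0743,-.4234,.6062,.7761],[.5679,-.2687,.227])]
r=lambda a,t:Ro.from_euler(a,t)
def fk(q,L):
    R1=r("z",-q[0]);p=np.array([0,0,L[0]])+R1.apply([L[8],0,0])
    R=R1*r("y",q[1])*r("z",-q[2]);p=p+R.apply([L[4],L[5],L[1]])
    R=R*r("y",q[3])*r("z",-q[4]);p=p+R.apply([L[6],L[7],L[2]])
    R=R*r("y",q[5])*r("z",np.pi/2-q[6]);p=p+R.apply([0,0,L[3]])
    return p,R
x0=np.array([.35,.42,.42,.25,0,0,0,0,0])
def res(x): return np.r_[np.ravel([fk(q,x)[0]-p for q,p in S_]),.003*(x-x0)]
L=least_squares(res,x0).x
if __name__=="__main__": print(L.round(4),(res(L)[:15]*1000).round(1))
E
python3 kin.py
```

```text
[ 0.262   0.4582  0.4903  0.3944  0.0052 -0.0342 -0.0052 -0.0091 -0.0034] [-0.4  7.7 -1.2  0.8  1.7 -0.  -1.7 -2.9 -0.2 -4.9  3.7  1.3 -0.   0.
  0.1]
```

```bash
cat >> kin.py <<'E'
lo=np.array([-2.6,-.5,-1.47,.16,-1.27,.06,-2.6])+.04;hi=np.array([2.6,2.12,1.34,2.42,4.41,2.06,2.6])-.04
def ik(p,R,q0,w=.02):
    f=lambda q:(lambda P,Q:np.r_[(P-p)*5,(Q.inv()*R).as_rotvec(),w*(q-q0)])(*fk(q,L))
    s=least_squares(f,np.clip(q0,lo+1e-3,hi-1e-3),bounds=(lo,hi),max_nfev=60)
    return s.x,np.abs(f(s.x)[:6]).max()
E
cat > plan.py <<'E'
from kin import *
from h import slope
np.set_printoptions(suppress=True,precision=2,linewidth=150)
rng=np.random.default_rng(0)
inr=np.array([[.6627,-.2755,.150],[.6716,-.0938,.150]])
c=np.array([.635,.184,.150]);yo=np.radians(2.7);ob=[c+np.array([-np.sin(yo),np.cos(yo),0])*k for k in(-.088,0,.088)]
def T(mid,yaw,g,back=.027-.039):
    R=slope(yaw,g);return mid-back*R.apply([0,0,1]),R
for nm,ms,yaw in(("in",inr,-2.8),("out",ob,2.7)):
    for i,m in enumerate(ms):
        for g in(1,-1):
            sol=[]
            for _ in range(14):
                q0=lo+rng.random(7)*(hi-lo)
                q,e=ik(*T(m,yaw,g),q0,1e-4)
                if e<.01: sol.append(q)
            print(nm,i,g,len(sol));
            if sol: 
                sol=np.array(sol);sol=sol[np.argsort(sol[:,6])];print(sol[::max(1,len(sol)//5)])
E
time python3 plan.py
```

```text
in 0 1 9
[[ 1.69  0.5  -1.43  2.    0.59  0.43 -0.06]
 [ 1.68  0.48 -1.41  2.    0.55  0.42 -0.03]
 [ 1.65  0.44 -1.37  2.    0.46  0.4   0.04]
 [ 1.57  0.36 -1.24  1.99  0.21  0.37  0.24]
 [ 1.33  0.25 -0.94  1.99 -0.19  0.36  0.58]
 [ 1.28  0.24 -0.88  1.98 -0.24  0.37  0.62]
 [ 0.14  0.19  0.36  1.97 -0.82  0.47  1.08]
 [ 0.02  0.21  0.5   1.97 -0.88  0.48  1.11]
 [-0.19  0.24  0.73  1.97 -0.98  0.52  1.19]]
in 0 -1 2
[[ 0.01  0.21  0.5   1.97 -0.88  0.48 -2.03]
 [-0.31  0.29  0.88  1.97 -1.06  0.56 -1.9 ]]
in 1 1 7
[[ 1.45  0.18 -1.43  2.14  0.52  0.31 -0.4 ]
 [ 1.41  0.16 -1.38  2.14  0.44  0.3  -0.33]
 [ 1.16  0.09 -1.1   2.13  0.2   0.27 -0.12]
 [ 1.15  0.09 -1.08  2.13  0.19  0.27 -0.12]
 [ 1.09  0.08 -1.02  2.13  0.16  0.27 -0.09]
 [-0.43  0.06  0.52  2.12 -0.21  0.27  0.22]
 [-0.9   0.11  1.02  2.12 -0.43  0.28  0.41]]
in 1 -1 4
[[-1.06  0.17  1.21  2.12 -0.63  0.31 -2.56]
 [-1.06  0.17  1.21  2.12 -0.63  0.31 -2.56]
 [-1.07  0.18  1.22  2.12 -0.65  0.32 -2.54]
 [-1.08  0.18  1.23  2.12 -0.67  0.32 -2.53]]
out 0 1 11
[[-1.17 -0.03  0.84  2.21  0.62  0.33 -0.8 ]
 [-0.88 -0.0
[... 1145 characters left out ...]
08]]
out 2 1 7
[[ 0.6   0.39 -1.43  2.07  1.27  0.83 -1.51]
 [-0.27  0.13 -0.42  2.06  0.93  0.56 -1.33]
 [-0.49  0.12 -0.19  2.06  0.89  0.54 -1.31]
 [-0.79  0.12  0.13  2.06  0.83  0.51 -1.27]
 [-0.91  0.13  0.24  2.06  0.81  0.5  -1.26]
 [-1.73  0.31  1.17  2.06  0.27  0.38 -0.85]
 [-1.81  0.42  1.3   2.06 -0.08  0.36 -0.55]]
out 2 -1 7
[[ 0.6   0.38 -1.42  2.07  1.26  0.82  1.64]
 [ 0.52  0.3  -1.31  2.07  1.19  0.74  1.67]
 [ 0.19  0.17 -0.91  2.07  1.03  0.62  1.75]
 [-0.09  0.14 -0.61  2.06  0.96  0.58  1.79]
 [-0.21  0.13 -0.48  2.06  0.94  0.56  1.8 ]
 [-1.01  0.13  0.35  2.06  0.78  0.49  1.9 ]
 [-1.74  0.32  1.18  2.06  0.25  0.37  2.32]]
real	0m21.773s
user	0m22.279s
sys	0m0.138s
```

```bash
cat >> h.py <<'E'
OFF=.039  # real TCP lies this far behind the reported one along the tool's z
def rep(real,R): return np.array(real)+OFF*R.apply([0,0,1])
E
python3 - <<'E'
from h import *
np.set_printoptions(suppress=True,precision=4)
R=slope(-2.8,1);m=np.array([.6625,-.2757,.151])
print(delta(rep(m-R.apply([0,0,.127]),R),R),delta(rep(m-R.apply([0,0,.027]),R),R))
E
```

```text
[-0.2423 -0.1366  0.0466 -0.0016  0.0227  0.0314] [-0.2423 -0.1366  0.0466 -0.0018  0.0231  0.1314]
```

Call:
drive_tool --pt "0 0 0 -0.002 0.023 0 -1" --pt "0 0 0 -0.002 0.023 0.03 -1" --pt "0 0 0 -0.002 0.023 0.06 -1" --pt "0 0 0 -0.002 0.023 0.08 -1" --pt "0 0 0 -0.002 0.023 0.09 -1" --pt "0 0 0 -0.002 0.023 0.09 -1" --pt "0 0 0 -0.002 0.023 0.09 -1"

```text
time: 18.75
ee_pos: [0.6434, -0.2752, 0.1738]
eef_rot: [0.681, 0.649, 0.235, 0.246]
ft_force: [-0.5, -0.7, 0.8]
width: 0.0867
```

```bash
python3 - <<'E'
from h import *
np.set_printoptions(suppress=True,precision=4)
s=read_state();print(s["time"],s["joint_positions"],s["ee_pos"])
R=slope(-2.8,1);m=np.array([.6625,-.2757,.151])
print(delta(rep(m-R.apply([0,0,.027]),R),R))
p,d=camera("scene");cv2.imwrite("pics/s6.png",cv2.resize(p[95:185,165:265,::-1],None,fx=6,fy=6,interpolation=cv2.INTER_CUBIC))
# gripper points in frame of the case (d,n,y) relative to its middle
A=R.as_matrix()
for n in("scene","top"):
    p,D=camera(n);P=pts(n,D,D>0);C=p[D>0].astype(int);Q=(P-m)@A
    k=(abs(Q[:,0])<.012)&(Q[:,2]<-.03)&(Q[:,2]>-.1)&(abs(Q[:,1])<.08)&(C.max(1)<80)
    for a in np.arange(-.1,-.03,.01):
        w=k&(Q[:,2]>=a)&(Q[:,2]<a+.01)
        if w.sum(): print(n,a.round(2),np.sort(Q[w][:,1]*1000).round(0))
E
```

```text
18.75 [-0.0688  0.1137  0.5927  1.9928 -0.7444  0.527   1.0061] [ 0.6434 -0.2752  0.1738]
[-0.2227 -0.1129 -0.0202  0.0003  0.0001  0.0417]
scene -0.1 [-47. -44. -44. -44. -44. -43. -42. -41. -40. -38.  53.  56.  56.  57.
  58.  58.  58.  58.  58.  59.  59.  60.  61.  61.]
scene -0.09 [-47. -44. -44. -43. -41. -40. -40. -40. -39. -39. -38.  50.  53.  54.
  56.  56.  56.  57.  58.  58.  59.  59.  59.  60.]
scene -0.08 [-46. -41. -41. -40. -40. -39. -38. -37. -36.  53.  54.  54.  55.  55.
  55.  56.  56.  56.  56.  57.]
scene -0.07 [-46. -45. -43. -42. -39. -38. -37.  53.  54.  54.  55.  56.  56.  56.
  57.]
top -0.1 [-47. -45. -43.]
top -0.09 [-49. -46. -44. -43. -42. -42.]
top -0.08 [-42. -40.]
top -0.07 [-44. -43. -43. -39.  52.  53.  55.  55.]
top -0.06 [51. 51. 52. 52. 53. 54. 55.]
```

View pics/s6.png

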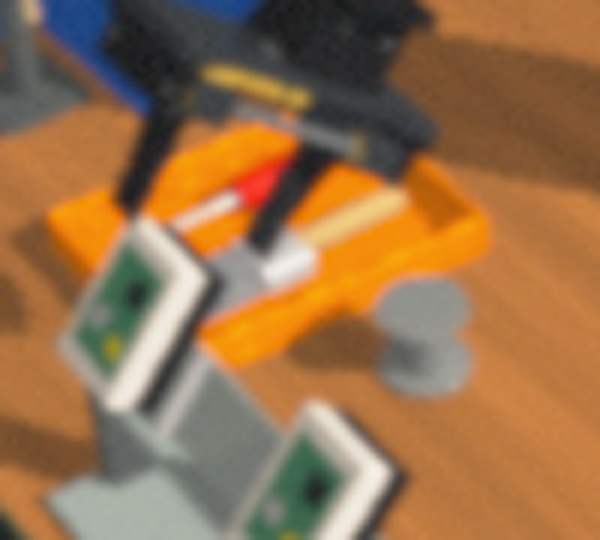

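The open fingers straddle the edge of case R, with the upper one at crop (150,170) and the lower at (285,205). Centring across the case and the 39 mm tool offset both check within about 2 mm. Next I advance and pinch at 13 N.

Call:
drive_tool --pt "0 0 0 0 0 0.02 -1" --pt "0 0 0 0 0 0.042 -1" --pt "0 0 0 0 0 0.042 -1" --pt "0 0 0 0 0 0.042 0" --pt "0 0 0 0 0 0.042 0.3" --pt "0 0 0 0 0 0.042 0.5" --pt "0 0 0 0 0 0.042 0.5" --pt "0 0 0 0 0 0.042 0.5" --pt "0 0 0 0 0 0.042 0.5" --pt "0 0 0 0 0 0.042 0.5" --pt "0 0 0 0 0 0.042 0.5" --pt "0 0 0 0 0 0.042 0.5" --squeeze 13

```text
time: 20.1
ee_pos: [0.6705, -0.276, 0.1416]
eef_rot: [0.681, 0.648, 0.236, 0.246]
ft_force: [0.4, -0.2, 1.1]
width: 0.0336
```

Call:
drive_tool --pt "0 0 0 0 0 0.0 0.6" --pt "0 0 0 0 0 0 0.6" --pt "0 0 0 0 0 0 0.6"

```text
time: 20.4
ee_pos: [0.6704, -0.2759, 0.1416]
eef_rot: [0.681, 0.648, 0.236, 0.246]
ft_force: [0.6, 0.3, 2.1]
width: 0.0338
```

Call:
drive_tool --pt "0 0 0 0 0.005 0 0.6" --pt "0 0 0 0 0.015 0 0.6" --pt "0 0 0 0 0.03 -0.02 0.6" --pt "0 0 0 0 0.045 -0.045 0.6" --pt "0 0 0 0 0.06 -0.07 0.6" --pt "0 0 0 0 0.08 -0.095 0.6" --pt "0 0 0 0 0.096 -0.12 0.6" --pt "0 0 0 0 0.096 -0.12 0.6"

```text
time: 21.2
ee_pos: [0.6682, -0.2774, 0.3001]
eef_rot: [0.68, 0.648, 0.237, 0.248]
ft_force: [0.6, -0.5, -1.6]
width: 0.0338
```

```bash
cat >> h.py <<'E'
yo=2.7;oc=np.array([.635,.184,.150])
def bay(k,back=.027,up=0,dz=0,sgn=-1):
    "reported TCP and attitude that put a case (held 'back' from its middle) into out bay k, 'up' off the seat"
    R=slope(yo,sgn);Y=Ro.from_euler("z",yo,degrees=True)
    m=oc+Y.apply([0,.088*k,0])+up*Y.apply([np.sin(S),0,np.cos(S)])+[0,0,dz]
    return rep(m-R.apply([0,0,back]),R),R
E
python3 - <<'E'
from h import *
np.set_printoptions(suppress=True,precision=4)
s=read_state();print(s["time"],s["joint_positions"],s["ee_pos"],s["width"],s["ft_force"])
print(delta(*bay(1,dz=.15,sgn=1)))
E
```

```text
21.2 [-0.1786  0.0322  0.669   1.7895 -0.455   0.7248  0.684 ] [ 0.6682 -0.2774  0.3001] 0.03377648731105513 [ 0.6041 -0.4599 -1.5698]
[ 0.1476  3.4924 -4.2632  0.5475 -0.0497 -0.0288]
```

Call:
drive_tool --pt "0 0 0 0.02 0 0 0.6" --pt "0 0 0 0.06 -0.005 0 0.6" --pt "0 0.5 -0.5 0.11 -0.01 -0.005 0.6" --pt "0 1 -1 0.16 -0.015 -0.008 0.6" --pt "0 1.5 -1.5 0.21 -0.02 -0.01 0.6" --pt "0 2 -2 0.26 -0.025 -0.013 0.6" --pt "0 2.5 -2.5 0.31 -0.03 -0.016 0.6" --pt "0 3 -3 0.36 -0.035 -0.02 0.6" --pt "0 3.5 -3.5 0.41 -0.04 -0.023 0.6" --pt "0 3.5 -4 0.46 -0.045 -0.026 0.6" --pt "0 3.5 -4.3 0.51 -0.05 -0.029 0.6" --pt "0 3.5 -4.3 0.54 -0.05 -0.029 0.6"

```text
time: 22.4
ee_pos: [0.6345, 0.2702, 0.2848]
eef_rot: [0.648, 0.682, 0.247, 0.233]
ft_force: [0.6, -0.6, -2.2]
width: 0.0336
```

Call:
drive_tool --pt "0 0 0 0.007 0 0 0.6" --pt "0 0 0 0.007 0 0 0.6"

```text
time: 22.6
ee_pos: [0.6352, 0.2742, 0.2846]
eef_rot: [0.648, 0.682, 0.246, 0.234]
ft_force: [-0.3, 0.4, -1.9]
width: 0.0332
```

```bash
python3 - <<'E'
from h import *
np.set_printoptions(suppress=True,precision=4)
s=read_state();print(s["time"],s["joint_positions"],s["ee_pos"],s["width"],s["ft_force"])
print(delta(*bay(1,dz=.15,sgn=1)),delta(*bay(1,dz=.15)))
E
```

```text
22.6 [-0.4956  0.008  -0.1867  1.8353  0.56    0.791  -0.9273] [0.6352 0.2742 0.2846] 0.03323552925464472 [-0.2771  0.3662 -1.9097]
[-0.347  -0.1489  0.1528 -0.0021  0.0065 -0.0026] [   0.2337   -0.5446 -179.8463   -0.0021    0.0065   -0.0026]
```

Call:
drive_tool --pt "0 0 -3 0 0 0 0.6" --pt "0 0 -9 0 0 0 0.6" --pt "0 0 -17 0 0 0 0.6" --pt "0 0 -25 0 0 0 0.6" --pt "0 0 -33 0 0 0 0.6" --pt "0 0 -41 0 0 0 0.6" --pt "0 0 -49 0 0 0 0.6" --pt "0 0 -57 0 0 0 0.6" --pt "0 0 -65 0 0 0 0.6" --pt "0 0 -73 0 0 0 0.6" --pt "0 0 -81 0 0 0 0.6" --pt "0 0 -89 0 0 0 0.6"

```text
time: 23.8
ee_pos: [0.6363, 0.2702, 0.2859]
eef_rot: [-0.016, 0.94, 0.01, 0.34]
ft_force: [-0.6, -0.2, -1.6]
width: 0.0332
```

Call:
drive_tool --pt "0 0 -8 0 0 0 0.6" --pt "0 0 -16 0 0 0 0.6" --pt "0 0 -24 0 0 0 0.6" --pt "0 0 -32 0 0 0 0.6" --pt "0 0 -40 0 0 0 0.6" --pt "0 0 -48 0 0 0 0.6" --pt "0 0 -56 0 0 0 0.6" --pt "0 0 -64 0 0 0 0.6" --pt "0 0 -72 0 0 0 0.6" --pt "0 0 -80 0 0 0 0.6" --pt "0 0 -87 0 0 0 0.6" --pt "0 0 -91 0 0 0 0.6"

```text
time: 25.0
ee_pos: [0.6363, 0.2702, 0.2858]
eef_rot: [0.682, -0.648, 0.235, -0.245]
ft_force: [-0.4, -0.1, -1.4]
width: 0.0337
```

Call:
drive_tool --pt "0 0 0 0 0 0 0.6" --pt "0 0 0 0 0 0 0.6"

```text
time: 25.2
ee_pos: [0.6362, 0.2713, 0.2863]
eef_rot: [0.679, -0.65, 0.234, -0.247]
ft_force: [0.1, 0.1, -0.9]
width: 0.0339
```

```bash
cat > held.py <<'E'
from h import *
import sys
np.set_printoptions(suppress=True,precision=4)
s=read_state();print(s["time"],s["joint_positions"],s["ee_pos"],s["width"],s["ft_force"])
k=float(sys.argv[1]);dz=float(sys.argv[2])
# held case in the tool frame (black upper face and white lid): extents along tool axes, about the real TCP
A=Ro.from_quat(s["eef_rot"]);o=s["ee_pos"]-OFF*A.apply([0,0,1])
for n in("scene","top"):
    p,D=camera(n);P=pts(n,D,D>0);Q=A.inv().apply(P-o)
    w=(abs(Q[:,0])<.06)&(abs(Q[:,1])<.035)&(Q[:,2]>.018)&(Q[:,2]<.1);Q=Q[w]
    print(n,w.sum(),*[np.percentile(Q[:,i],[1,5,50,95,99]).round(4) for i in range(3)])
print(delta(*bay(k,dz=dz)))
E
python3 held.py 1 .15;python3 -c "
from h import *
p,d=camera('scene');cv2.imwrite('pics/s7.png',cv2.resize(p[90:330,190:430,::-1],None,fx=2.5,fy=2.5))"
```

```text
25.2 [-0.4846  0.0057 -0.1936  1.8353  0.5604  0.791   2.212 ] [0.6362 0.2713 0.2863] 0.033883586175558277 [ 0.1421  0.1065 -0.9269]
scene 571 [-0.0298 -0.0288 -0.0066  0.0266  0.0301] [-0.0222 -0.021  -0.0179  0.004   0.0125] [0.0191 0.0207 0.044  0.0682 0.0708]
top 131 [0.009  0.0115 0.0253 0.0291 0.0293] [-0.02   -0.0188 -0.0163  0.0102  0.0151] [0.0188 0.0201 0.0418 0.0648 0.0693]
[ 0.1999  0.0678 -0.1236 -0.0001 -0.0047 -0.0018]
```

View pics/s7.png

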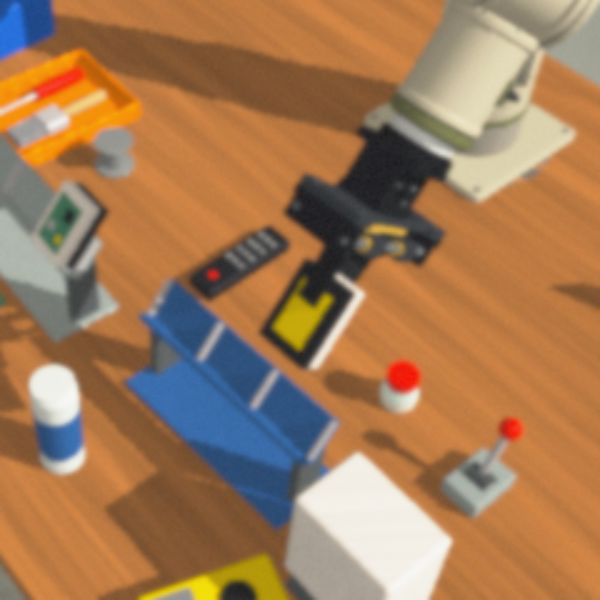

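Case R is held closed and lid-down, with its yellow underside showing at (305,320), and it is centred in the pads. Now I lower it in stages.

```bash
python3 - <<'E'
from h import *
np.set_printoptions(suppress=True,precision=4)
print("home",delta(*bay(1)),"W1",delta(*bay(1,back=.047,up=.025)))
E
```

```text
home [ 0.192   0.0851 -0.0893  0.0005  0.0914  0.1136] W1 [ 0.192   0.0851 -0.0893  0.0005  0.0665  0.0935]
```

Call:
drive_tool --pt "0 0 0 0 0.01 0.015 0.6" --pt "0 0 0 0 0.025 0.035 0.6" --pt "0 0 0 0 0.045 0.06 0.6" --pt "0 0 0 0 0.058 0.08 0.6" --pt "0 0 0 0 0.066 0.093 0.6" --pt "0 0 0 0 0.075 0.093 0.6" --pt "0 0 0 0 0.083 0.093 0.6" --pt "0 0 0 0 0.083 0.1 0.6" --pt "0 0 0 0 0.083 0.105 0.6" --pt "0 0 0 0 0.083 0.105 0.6"

```text
time: 26.35
ee_pos: [0.64, 0.2731, 0.153]
eef_rot: [0.68, -0.649, 0.235, -0.247]
ft_force: [-0.6, -0.4, -2.4]
width: 0.0336
```

```bash
cat > gap.py <<'E'
from h import *
import sys
np.set_printoptions(suppress=True,precision=4)
k=float(sys.argv[1])
s=read_state();print(s["time"],s["width"],s["ft_force"],"home",delta(*bay(k)))
# points in the home frame of this bay: d (down slope), n, y about the home middle
Y=Ro.from_euler("z",yo,degrees=True);m=oc+Y.apply([0,.088*k,0])
B=Y.as_matrix()@np.array([[np.cos(S),np.sin(S),0],[0,0,1],[-np.sin(S),np.cos(S),0]])
for n in("scene","top"):
    p,D=camera(n);P=pts(n,D,D>0);C=p[D>0].astype(int);Q=(P-m)@B*1000
    blue=(C[:,2]>C[:,0]+40)&(C[:,2]>C[:,1]+20);yel=(C[:,0]>110)&(C[:,1]>90)&(C[:,2]<60)
    seat=blue&(abs(Q[:,2]+88*k)<120)&(abs(Q[:,2]-0)<400)&(Q[:,0]>0)&(Q[:,0]<42)&(Q[:,1]<-8)&(Q[:,1]>-30)
    led=blue&(Q[:,0]>35)&(Q[:,0]<60)&(Q[:,1]>-18)&(Q[:,1]<15)&(abs(Q[:,2])<40)
    y=yel&(abs(Q[:,2])<45)&(abs(Q[:,0])<80)&(Q[:,1]>-10)&(Q[:,1]<60)
    ca=(~blue)&(abs(Q[:,2])<38)&(Q[:,0]>-5)&(Q[:,0]<70)&(Q[:,1]>-18)&(Q[:,1]<50)
    f=lambda w,i:np.percentile(Q[w][:,i],[2,50,98]).round(1) if w.sum()>3 else None
    print(n,"seat n",f(seat,1),"ledge d",f(led,0),"n",f(led,1),"yellow d",f(y,0),"n",f(y,1),"case y",f(ca,2),"d",f(ca,0),"n",f(ca,1))
    fin=(C.min(1)>120)&(Q[:,0]>-10)&(Q[:,0]<42)&(Q[:,1]>-15)&(Q[:,1]<2)
    print("  fins y",np.histogram(Q[fin][:,2],bins=np.arange(-150,150,10)))
E
python3 gap.py 1
```

```text
26.35 0.03360670783079413 [-0.5707 -0.4492 -2.3688] home [ 0.1625  0.0987 -0.0165  0.0008  0.009   0.0084]
scene seat n [-19.3 -15.1 -11.1] ledge d [37.7 46.1 50.7] n [-17.6   5.3   9.6] yellow d [-36.7  -2.8  20.6] n [23.6 28.  35. ] case y [-28.4  10.3  35.5] d [-4.8 14.8 40. ] n [-16.6  26.3  30.6]
  fins y (array([ 0, 17,  0,  0,  0,  0,  0,  0,  0,  0,  0,  0,  0,  0,  0,  0,  0,
       25,  3, 43,  0,  0,  0,  0,  0,  0,  0,  0,  0]), array([-150, -140, -130, -120, -110, -100,  -90,  -80,  -70,  -60,  -50,
        -40,  -30,  -20,  -10,    0,   10,   20,   30,   40,   50,   60,
         70,   80,   90,  100,  110,  120,  130,  140]))
top seat n [-19.3 -16.6 -13.1] ledge d [39.9 44.8 49.1] n [-17.4  -5.5   5.9] yellow d None n None case y [-37.1 -26.6   3. ] d [-3.7 19.3 46.3] n [-17.1  23.6  27.3]
  fins y (array([0, 0, 0, 0, 0, 0, 0, 0, 0, 0, 0, 0, 0, 0, 0, 0, 0, 0, 0, 0, 0, 0,
       0, 2, 7, 6, 8, 3, 4]), array([-150, -140, -130, -120, -110, -100,  -90,  -80,  -70,  -60,  -50,
        -40,  -30,  -20,  -10,    0,   10,   20,   30,   40,   50,   60,
         70,   80,   90,  100,  110,  120,  130,  140]))
```

Call:
drive_tool --pt "0 0 0 0 0.002 0.001 0.6" --pt "0 0 0 0 0.004 0.003 0.6" --pt "0 0 0 0 0.005 0.004 0.6" --pt "0 0 0 0 0.006 0.005 0.6" --pt "0 0 0 0 0.0065 0.005 0.6" --pt "0 0 0 0 0.0065 0.005 0.6"

```text
time: 27.05
ee_pos: [0.6376, 0.2733, 0.1449]
eef_rot: [0.681, -0.649, 0.234, -0.247]
ft_force: [-0.6, -0.1, -0.4]
width: 0.0338
```

Call:
drive_tool --pt "0 0 0 0 0.0007 0.0007 0.6" --pt "0 0 0 0 0.0015 0.0015 0.6" --pt "0 0 0 0 0.0015 0.0015 0.6"

```text
time: 27.35
ee_pos: [0.6376, 0.2733, 0.1428]
eef_rot: [0.681, -0.649, 0.234, -0.247]
ft_force: [-0.3, 0.3, -1.6]
width: 0.0333
```

Call:
drive_tool --pt "0 0 0 0 0.0007 0 0.6" --pt "0 0 0 0 0.0015 0 0.6" --pt "0 0 0 0 0.0015 0 0.6" --pt "0 0 0 0 0.0015 0 0.6"

```text
time: 27.75
ee_pos: [0.6373, 0.2733, 0.143]
eef_rot: [0.68, -0.649, 0.235, -0.248]
ft_force: [5.2, 0.3, 0.1]
width: 0.0334
```

Call:
drive_tool --pt "0 0 0 0 0.0 0.001 0.6" --pt "0 0 0 0 0 0.002 0.6" --pt "0 0 0 0 0 0.002 0.6" --pt "0 0 0 0 0 0.002 0.6"

```text
time: 28.15
ee_pos: [0.6385, 0.2736, 0.1415]
eef_rot: [0.68, -0.648, 0.235, -0.248]
ft_force: [5.5, 0.9, 4.4]
width: 0.0336
```

```bash
python3 gap.py 1
```

```text
28.15 0.03362764251033025 [5.4604 0.8642 4.3832] home [ 0.0727  0.1613 -0.0079  0.0014  0.0004  0.0005]
scene seat n [-19.4 -15.2 -11.1] ledge d [40.7 46.5 52. ] n [-15.    6.3  11.3] yellow d [-29.1   4.7  28.9] n [14.4 19.2 25.4] case y [-27.5  11.4  35.3] d [-4.5 17.7 40.9] n [-16.   18.2  22.8]
  fins y (array([ 0, 11,  0,  0,  0,  0,  0,  0,  0,  0,  0,  0,  0,  0,  0,  0,  0,
       32, 15, 41,  0,  0,  0,  0,  0,  0,  0,  0,  0]), array([-150, -140, -130, -120, -110, -100,  -90,  -80,  -70,  -60,  -50,
        -40,  -30,  -20,  -10,    0,   10,   20,   30,   40,   50,   60,
         70,   80,   90,  100,  110,  120,  130,  140]))
top seat n [-19.3 -16.5 -13. ] ledge d [37.6 44.2 48.6] n [-16.9  -3.7   6.6] yellow d None n None case y [-36.7 -26.1  22.8] d [-2.9 24.5 47.3] n [-17.   15.3  19.5]
  fins y (array([0, 0, 0, 0, 0, 0, 0, 0, 0, 0, 0, 0, 0, 0, 0, 0, 0, 0, 0, 0, 0, 0,
       0, 2, 9, 6, 5, 5, 3]), array([-150, -140, -130, -120, -110, -100,  -90,  -80,  -70,  -60,  -50,
        -40,  -30,  -20,  -10,    0,   10,   20,   30,   40,   50,   60,
         70,   80,   90,  100,  110,  120,  130,  140]))
```

Call:
drive_tool --pt "0 0 0 0 -0.001 0.0007 0.6" --pt "0 0 0 0 -0.001 0.0015 0.6" --pt "0 0 0 0 -0.001 0.0015 0.6" --pt "0 0 0 0 -0.001 0.0015 0.6"

```text
time: 28.65
ee_pos: [0.6391, 0.2741, 0.1408]
eef_rot: [0.681, -0.648, 0.234, -0.248]
ft_force: [-7.8, -1.8, 12.4]
width: 0.0338
```

Call:
drive_tool --pt "0 0 0 0 0 0.001 0.6" --pt "0 0 0 0 0 0.0015 0.6" --pt "0 0 0 0 0 0.0015 0.6"

```text
time: 28.95
ee_pos: [0.64, 0.2745, 0.1398]
eef_rot: [0.681, -0.648, 0.234, -0.248]
ft_force: [-8.9, -2.3, 13.2]
width: 0.0337
```

Call:
drive_tool --pt "0 0 0 0 0.0005 -0.001 0.6" --pt "0 0 0 0 0.001 -0.0015 0.6" --pt "0 0 0 0 0.001 -0.0015 0.6"

```text
time: 29.25
ee_pos: [0.6394, 0.2741, 0.1403]
eef_rot: [0.681, -0.648, 0.234, -0.248]
ft_force: [7.6, 2.4, 2.6]
width: 0.034
```

Call:
drive_tool --pt "0 0 0 0 0 0 0.2" --pt "0 0 0 0 0 0 0.15" --pt "0 0 0 0 0 0 0.1" --pt "0 0 0 0 0 0 -0.1" --pt "0 0 0 0 0 0 -0.4" --pt "0 0 0 0 0 0 -0.8" --pt "0 0 0 0 0 0 -1" --pt "0 0 0 0 0 0 -1" --pt "0 0 0 0 0 0 -1" --pt "0 0 0 0 0 0 -1"

```text
time: 30.25
ee_pos: [0.6385, 0.2733, 0.1391]
eef_rot: [0.681, -0.649, 0.234, -0.247]
ft_force: [0.0, -0.6, -0.0]
width: 0.084
```

Call:
drive_tool --pt "0 0 0 0 0 -0.02 -1" --pt "0 0 0 0 0 -0.05 -1" --pt "0 0 0 0 0 -0.09 -1" --pt "0 0 0 0 0 -0.13 -1" --pt "0 0 0 0 0 -0.15 -1" --pt "0 0 0 0 0 -0.15 -1"

```text
time: 30.85
ee_pos: [0.5423, 0.2699, 0.258]
eef_rot: [0.68, -0.648, 0.235, -0.25]
ft_force: [-0.3, 1.0, -0.2]
width: 0.0868
```

```bash
python3 gap.py 1; python3 -c "
from h import *
p,d=camera('scene');cv2.imwrite('pics/s8.png',cv2.resize(p[150:310,230:430,::-1],None,fx=3.5,fy=3.5))"
```

```text
30.85 0.08681609360809182 [-0.324   1.0318 -0.2386] home [-0.0774  0.301  -0.0104  0.0029  0.0018  0.1517]
scene seat n [-19.3 -14.9 -10.6] ledge d [41.7 46.3 50.6] n [-16.1   5.8  11.6] yellow d [-31.   -2.2  28.9] n [14.6 19.4 23.1] case y [-27.7  10.6  35.5] d [-3.6 18.1 40.8] n [-15.7  18.2  22.8]
  fins y (array([ 0, 45,  3,  0,  0,  0,  0,  0,  0,  0,  2,  0,  0,  0,  0,  0,  0,
       37, 12, 43,  0,  0,  0,  0,  0,  0,  0,  0,  0]), array([-150, -140, -130, -120, -110, -100,  -90,  -80,  -70,  -60,  -50,
        -40,  -30,  -20,  -10,    0,   10,   20,   30,   40,   50,   60,
         70,   80,   90,  100,  110,  120,  130,  140]))
top seat n [-19.4 -16.5 -12.6] ledge d [41.4 45.1 48.8] n [-15.8  -1.7   6. ] yellow d [-29.9  -2.1  28.2] n [15.4 17.9 20.5] case y [-31.9 -10.6  27.9] d [-4.2 20.3 45.2] n [-17.4  17.1  20.2]
  fins y (array([0, 2, 0, 0, 0, 0, 0, 0, 0, 0, 0, 0, 0, 0, 0, 0, 0, 0, 0, 2, 0, 0,
       0, 3, 6, 5, 6, 4, 3]), array([-150, -140, -130, -120, -110, -100,  -90,  -80,  -70,  -60,  -50,
        -40,  -30,  -20,  -10,    0,   10,   20,   30,   40,   50,   60,
         70,   80,   90,  100,  110,  120,  130,  140]))
```

View pics/s8.png

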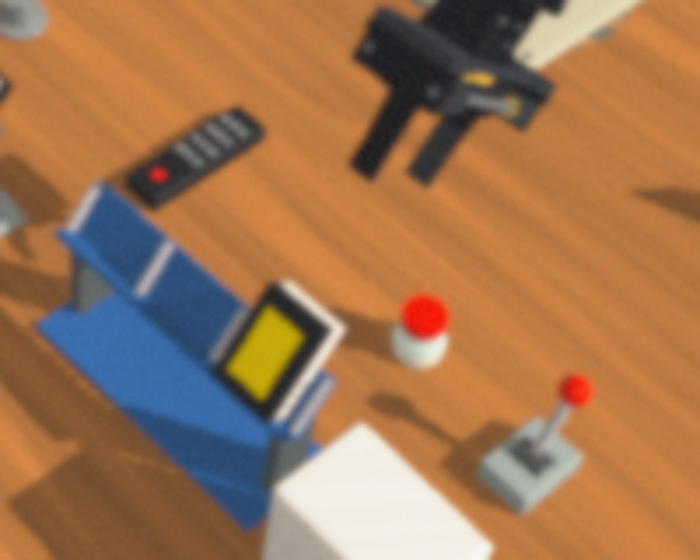

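Case R sits closed and flat in the +y bay, yellow mark up at crop (265,350), flush at the ledge (face n≈17–19 mm, centre d≈−2 mm). Next is case L.

```bash
python3 - <<'E'
from h import *
np.set_printoptions(suppress=True,precision=4)
R=slope(-2.8,1);m=np.array([.6715,-.094,.151])
print(delta(rep(m-R.apply([0,0,.127]),R),R)); print(read_state()["joint_positions"])
E
```

```text
[  -5.5231    0.3404 -175.6801    0.3623   -0.0199    0.0618]
[-0.5503 -0.1471 -0.2443  2.0455  0.6043  0.7943  2.0547]
```

Call:
drive_tool --pt "0 0 6 0.0 -0.02 0 -1" --pt "0 0 14 0.02 -0.02 0 -1" --pt "0 0 22 0.04 -0.02 0 -1" --pt "0 0 30 0.06 -0.02 0 -1" --pt "0 0 38 0.08 -0.02 0 -1" --pt "0 0 46 0.1 -0.02 0 -1" --pt "0 0 54 0.12 -0.02 0 -1" --pt "0 0 62 0.14 -0.02 0 -1" --pt "0 0 70 0.16 -0.02 0 -1" --pt "0 0 78 0.18 -0.02 0 -1" --pt "0 0 86 0.2 -0.02 0 -1" --pt "0 0 92 0.22 -0.02 0 -1"

```text
time: 32.2
ee_pos: [0.5686, 0.0478, 0.265]
eef_rot: [-0.003, 0.941, 0.015, 0.339]
ft_force: [1.3, 0.6, 0.0]
width: 0.0874
```

```bash
python3 - <<'E'
from h import *
np.set_printoptions(suppress=True,precision=4)
R=slope(-2.8,1);m=np.array([.6715,-.094,.151])
print(delta(rep(m-R.apply([0,0,.127]),R),R)); print(read_state()["joint_positions"])
E
```

```text
[ 2.494  -3.1158 91.8531 -0.0066 -0.141   0.0612]
[-0.2578 -0.3333  0.0073  2.1657  0.2205  0.6383  1.1957]
```

Call:
drive_tool --pt "0 0 8 0 -0.03 0 -1" --pt "0 0 16 0 -0.06 0 -1" --pt "0 -1 24 0 -0.09 0 -1" --pt "1 -1 32 0 -0.11 0 -1" --pt "1 -2 40 0 -0.13 0 -1" --pt "1 -2 48 -0.003 -0.141 0 -1" --pt "2 -2 56 -0.005 -0.141 0.01 -1" --pt "2 -3 64 -0.0066 -0.141 0.02 -1" --pt "2.5 -3 72 -0.0066 -0.141 0.03 -1" --pt "2.5 -3 80 -0.0066 -0.141 0.04 -1" --pt "2.5 -3.1 88 -0.0066 -0.141 0.05 -1" --pt "2.5 -3.1 91.8 -0.0066 -0.141 0.061 -1"

```text
time: 33.4
ee_pos: [0.6157, -0.0904, 0.2186]
eef_rot: [0.68, 0.648, 0.236, 0.247]
ft_force: [0.6, -0.8, -0.2]
width: 0.0871
```

Call:
drive_tool --pt "0 0 0 0 0 0.02 -1" --pt "0 0 0 0 0 0.045 -1" --pt "0 0 0 0 0 0.055 -1" --pt "0 0 0 0 0 0.055 -1"

```text
time: 33.8
ee_pos: [0.6505, -0.0914, 0.1759]
eef_rot: [0.678, 0.651, 0.235, 0.247]
ft_force: [0.4, 0.1, -0.3]
width: 0.087
```

```bash
python3 - <<'E'
from h import *
np.set_printoptions(suppress=True,precision=4)
s=read_state();print(s["time"],s["joint_positions"],s["ee_pos"])
R=slope(-2.8,1);m=np.array([.6715,-.094,.151])
print(delta(rep(m-R.apply([0,0,.027]),R),R))
A=R.as_matrix()
for n in("scene","top"):
    p,D=camera(n);P=pts(n,D,D>0);C=p[D>0].astype(int);Q=(P-m)@A
    k=(abs(Q[:,0])<.015)&(Q[:,2]<-.04)&(Q[:,2]>-.1)&(abs(Q[:,1])<.08)&(C.max(1)<80)
    for a in np.arange(-.1,-.04,.01):
        w=k&(Q[:,2]>=a)&(Q[:,2]<a+.01)
        if w.sum(): print(n,a.round(2),np.sort(Q[w][:,1]*1000).round(0))
    k=(abs(Q[:,0])<.045)&(Q[:,2]<.04)&(Q[:,2]>-.044)&(abs(Q[:,1])<.03)
    print("case",*[np.percentile(Q[k][:,i],[1,50,99]).round(4) for i in range(3)])
E
```

```text
33.8 [ 0.0763 -0.028   0.0073  2.1134 -0.0664  0.361   0.0955] [ 0.6505 -0.0914  0.1759]
[-0.1124 -0.0777  0.3756 -0.0016  0.0002  0.0446]
scene -0.1 [-47. -46. -45. -45. -44. -43. -43. -43. -42. -42. -42. -41. -40. -40.
 -39.  46.  50.  51.  53.  54.  54.  55.  56.  57.  57.  57.  57.  58.
  58.  59.  59.  59.  60.  62.]
scene -0.09 [-46. -45. -45. -44. -43. -43. -43. -42. -42. -41. -41. -41. -41. -40.
 -39.  51.  51.  53.  54.  54.  54.  55.  55.  55.  55.  56.  56.  56.
  56.  56.  57.  57.  58.  58.  59.]
scene -0.08 [-47. -46. -45. -44. -44. -43. -42. -42. -42. -42. -41. -41. -41. -41.
 -41. -37.  52.  53.  53.  53.  54.  54.  54.  54.  54.  55.  55.  55.
  55.  56.  56.  58.]
scene -0.07 [-47. -44. -43. -42. -41. -41. -41. -41. -40.  51.  52.  52.  52.  53.
  53.  53.  53.  53.  54.  54.  56.  56.]
case [-0.0306  0.0186  0.041 ] [-0.0191  0.0174  0.0233] [-0.0434 -0.0001  0.0387]
top -0.08 [55. 56. 57.]
top -0.07 [49. 53. 53. 53. 54. 54. 54. 54. 54. 54. 55. 55. 55.]
top -0.06 [52.]
case [-0.0285  0.0111  0.0419] [-0.0196  0.0171  0.0201] [-0.0074  0.0176  0.0392]
```

Call:
drive_tool --pt "0 0 0 0 0 0.02 -1" --pt "0 0 0 0 0 0.044 -1" --pt "0 0 0 0 0 0.044 -1" --pt "0 0 0 0 0 0.044 0" --pt "0 0 0 0 0 0.044 0.3" --pt "0 0 0 0 0 0.044 0.5" --pt "0 0 0 0 0 0.044 0.5" --pt "0 0 0 0 0 0.044 0.5" --pt "0 0 0 0 0 0.044 0.5" --pt "0 0 0 0 0 0.044 0.5" --pt "0 0 0 0 0 0.044 0.5" --pt "0 0 0 0 0 0.044 0.5" --squeeze 13

```text
time: 35.1
ee_pos: [0.6793, -0.0925, 0.1449]
eef_rot: [0.678, 0.65, 0.236, 0.249]
ft_force: [-3.5, 0.7, 1.4]
width: 0.0339
```

Call:
drive_tool --pt "0 0 0 0 0.0 0.0 0.6" --pt "0 0 0 0 0 0 0.6" --pt "0 0 0 0 0 0 0.6"

```text
time: 35.4
ee_pos: [0.6794, -0.0924, 0.145]
eef_rot: [0.678, 0.65, 0.236, 0.249]
ft_force: [-4.4, 0.9, 2.2]
width: 0.0337
```

Call:
drive_tool --pt "0 0 0 0 0.005 0 0.6" --pt "0 0 0 0 0.015 0 0.6" --pt "0 0 0 0 0.03 -0.02 0.6" --pt "0 0 0 0 0.045 -0.045 0.6" --pt "0 0 0 0 0.06 -0.07 0.6" --pt "0 0 0 0 0.08 -0.095 0.6" --pt "0 0 0 0 0.096 -0.12 0.6" --pt "0 0 0 0 0.096 -0.12 0.6"

```text
time: 36.2
ee_pos: [0.6775, -0.092, 0.305]
eef_rot: [0.677, 0.649, 0.239, 0.252]
ft_force: [0.0, -0.0, 0.4]
width: 0.034
```

```bash
python3 - <<'E'
from h import *
np.set_printoptions(suppress=True,precision=4)
s=read_state();print(s["time"],s["joint_positions"],s["ee_pos"],s["width"],s["ft_force"])
print(delta(*bay(0,dz=.15,sgn=1)))
E
```

```text
36.2 [ 0.0636 -0.0889  0.0156  1.8935 -0.0341  0.6287  0.0584] [ 0.6775 -0.092   0.305 ] 0.03396606939797011 [ 0.0079 -0.0335  0.3502]
[ 0.6025  3.4792 -3.7953  0.2747 -0.044  -0.0202]
```

Call:
drive_tool --pt "0 0 0 0.02 0 0 0.6" --pt "0 0.5 -0.5 0.06 -0.005 0 0.6" --pt "0 1 -1 0.1 -0.012 -0.005 0.6" --pt "0 1.5 -1.5 0.15 -0.02 -0.01 0.6" --pt "0.3 2 -2 0.2 -0.03 -0.013 0.6" --pt "0.6 3 -3 0.24 -0.04 -0.017 0.6" --pt "0.6 3.5 -3.8 0.265 -0.044 -0.02 0.6" --pt "0.6 3.5 -3.8 0.275 -0.044 -0.02 0.6" --pt "0.6 3.5 -3.8 0.275 -0.044 -0.02 0.6"

```text
time: 37.1
ee_pos: [0.6403, 0.1872, 0.2837]
eef_rot: [0.649, 0.682, 0.245, 0.232]
ft_force: [-0.1, 0.6, -2.0]
width: 0.034
```

Call:
drive_tool --pt "0 0 -3 0 0 0 0.6" --pt "0 0 -9 0 0 0 0.6" --pt "0 0 -17 0 0 0 0.6" --pt "0 0 -25 0 0 0 0.6" --pt "0 0 -33 0 0 0 0.6" --pt "0 0 -41 0 0 0 0.6" --pt "0 0 -49 0 0 0 0.6" --pt "0 0 -57 0 0 0 0.6" --pt "0 0 -65 0 0 0 0.6" --pt "0 0 -73 0 0 0 0.6" --pt "0 0 -81 0 0 0 0.6" --pt "0 0 -89 0 0 0 0.6"

```text
time: 38.3
ee_pos: [0.641, 0.1835, 0.284]
eef_rot: [-0.016, 0.941, 0.01, 0.338]
ft_force: [-1.0, 0.4, -0.6]
width: 0.0339
```

Call:
drive_tool --pt "0 0 -8 0 0 0 0.6" --pt "0 0 -16 0 0 0 0.6" --pt "0 0 -24 0 0 0 0.6" --pt "0 0 -32 0 0 0 0.6" --pt "0 0 -40 0 0 0 0.6" --pt "0 0 -48 0 0 0 0.6" --pt "0 0 -56 0 0 0 0.6" --pt "0 0 -64 0 0 0 0.6" --pt "0 0 -72 0 0 0 0.6" --pt "0 0 -80 0 0 0 0.6" --pt "0 0 -87 0 0 0 0.6" --pt "0 0 -91 0 0 0 0.6"

```text
time: 39.5
ee_pos: [0.641, 0.1834, 0.284]
eef_rot: [0.682, -0.649, 0.233, -0.244]
ft_force: [0.4, -0.8, -1.7]
width: 0.0335
```

Call:
drive_tool --pt "0 0 0 0 0 0 0.6" --pt "0 0 0 0 0 0 0.6" --pt "0 0 0 0 0 0 0.6"

```text
time: 39.8
ee_pos: [0.6409, 0.1845, 0.2846]
eef_rot: [0.68, -0.65, 0.233, -0.245]
ft_force: [0.1, -0.0, -2.0]
width: 0.0341
```

```bash
python3 held.py 0 0; python3 -c "
from h import *
print(delta(*bay(0,back=.047,up=.025)))"
```

```text
39.8 [-0.2605 -0.0741 -0.2375  1.9124  0.4154  0.7086  2.4482] [0.6409 0.1845 0.2846] 0.03406929121588979 [ 0.1346 -0.0278 -2.0151]
scene 562 [-0.031  -0.0304 -0.0093  0.0251  0.0282] [-0.0234 -0.0224 -0.0192  0.0049  0.0123] [0.0186 0.0204 0.0454 0.0704 0.0726]
top 64 [-0.0304  0.0214  0.0271  0.0278  0.028 ] [-0.0194 -0.0193 -0.0163  0.0112  0.0125] [0.0196 0.0211 0.0439 0.0709 0.075 ]
[ 0.4694  0.0599 -0.0981  0.0007  0.0902  0.1122]
[ 0.4694  0.0599 -0.0981  0.0006  0.0654  0.092 ]
```

Call:
drive_tool --pt "0 0 0 0 0.01 0.015 0.6" --pt "0 0 0 0 0.025 0.035 0.6" --pt "0 0 0 0 0.045 0.06 0.6" --pt "0 0 0 0 0.057 0.08 0.6" --pt "0 0 0 0 0.065 0.09 0.6" --pt "0 0 0 0 0.074 0.091 0.6" --pt "0 0 0 0 0.081 0.091 0.6" --pt "0 0 0 0 0.083 0.098 0.6" --pt "0 0 0 0 0.085 0.102 0.6" --pt "0 0 0 0 0.086 0.105 0.6" --pt "0 0 0 0 0.087 0.107 0.6" --pt "0 0 0 0 0.087 0.107 0.6"

```text
time: 41.1
ee_pos: [0.6419, 0.1851, 0.1467]
eef_rot: [0.681, -0.65, 0.233, -0.245]
ft_force: [0.5, 0.0, -0.9]
width: 0.0337
```

Call:
drive_tool --pt "0 0 0 0 0.0007 0 0.6" --pt "0 0 0 0 0.0015 0 0.6" --pt "0 0 0 0 0.0015 0 0.6"

```text
time: 41.4
ee_pos: [0.6406, 0.1851, 0.1461]
eef_rot: [0.681, -0.65, 0.233, -0.245]
ft_force: [-0.5, -0.4, -2.2]
width: 0.0341
```

```bash
python3 gap.py 0 | grep -v -e fins -e '^ '
```

```text
41.4 0.03410635895946 [-0.4856 -0.3637 -2.1658] home [ 0.4557  0.07   -0.026   0.0008  0.0018  0.0054]
scene seat n [-19.2 -15.  -10.9] ledge d [43.1 48.  50.6] n [-13.1   6.3  10.8] yellow d [-32.9   1.6  26.4] n [16.8 21.5 27.7] case y [-26.8  13.   33.7] d [-4.5 17.  38.9] n [-16.3  20.7  25.2]
top seat n [-19.2 -16.5 -12.8] ledge d [37.1 44.4 48.8] n [-17.7  -3.6   6.9] yellow d None n None case y [-31.6 -26.1  24.5] d [-2.8 33.  47.9] n [-17.8  17.3  22.3]
```

Call:
drive_tool --pt "0 0 0 0 0.0005 0.001 0.6" --pt "0 0 0 0 0.001 0.002 0.6" --pt "0 0 0 0 0.0015 0.003 0.6" --pt "0 0 0 0 0.0015 0.003 0.6"

```text
time: 41.9
ee_pos: [0.6424, 0.1854, 0.1442]
eef_rot: [0.681, -0.649, 0.234, -0.246]
ft_force: [-0.7, -0.8, 4.5]
width: 0.0335
```

Call:
drive_tool --pt "0 0 0 0 0.0005 0.0007 0.6" --pt "0 0 0 0 0.001 0.0015 0.6" --pt "0 0 0 0 0.001 0.0015 0.6" --pt "0 0 0 0 0.001 0.0015 0.6"

```text
time: 42.3
ee_pos: [0.6432, 0.1857, 0.1438]
eef_rot: [0.68, -0.649, 0.234, -0.247]
ft_force: [-6.8, -3.0, 12.0]
width: 0.0334
```

Call:
drive_tool --pt "0 0 0 0 0.0005 -0.001 0.6" --pt "0 0 0 0 0.001 -0.001 0.6" --pt "0 0 0 0 0.001 -0.001 0.6" --pt "0 0 0 0 0.001 -0.001 0.6"

```text
time: 42.7
ee_pos: [0.6414, 0.1854, 0.1426]
eef_rot: [0.681, -0.649, 0.234, -0.246]
ft_force: [2.3, -0.5, 6.8]
width: 0.0333
```

```bash
python3 gap.py 0 | grep -v -e fins -e '^ '
```

```text
42.7 0.03331607778227875 [ 2.3374 -0.5371  6.81  ] home [ 0.3071  0.1186 -0.0442  0.0011  0.0002  0.0022]
scene seat n [-19.7 -15.2 -10.4] ledge d [42.5 48.1 49.9] n [-5.4  6.9 11.8] yellow d [-30.    3.7  28.1] n [14.9 19.5 25.4] case y [-26.7  13.6  33.8] d [-4.1 17.  41.6] n [-16.4  18.1  22.7]
top seat n [-20.3 -16.5 -10.1] ledge d [38.9 45.  50.2] n [-17.5  -2.2   6.6] yellow d None n None case y [-34.4 -26.6  26.5] d [-1.3 33.9 47.5] n [-17.5  11.   18.8]
```

Both contacts are felt and the height matches the first case. Releasing.

Call:
drive_tool --pt "0 0 0 0 0 0 0.2" --pt "0 0 0 0 0 0 0.15" --pt "0 0 0 0 0 0 0.1" --pt "0 0 0 0 0 0 -0.1" --pt "0 0 0 0 0 0 -0.4" --pt "0 0 0 0 0 0 -0.8" --pt "0 0 0 0 0 0 -1" --pt "0 0 0 0 0 0 -1" --pt "0 0 0 0 0 0 -1" --pt "0 0 0 0 0 0 -1"

```text
time: 43.8
ee_pos: [0.6402, 0.1851, 0.1411]
eef_rot: [0.681, -0.65, 0.233, -0.245]
ft_force: [-0.5, -0.3, 0.1]
width: 0.0839
```

Call:
drive_tool --pt "0 0 0 0 0 -0.02 -1" --pt "0 0 0 0 0 -0.05 -1" --pt "0 0 0 0 0 -0.09 -1" --pt "0 0 0 0 0 -0.13 -1" --pt "0 0 0 0 0 -0.15 -1" --pt "0 0 0 0 0 -0.15 1"

```text
time: 44.4
ee_pos: [0.5448, 0.1814, 0.2604]
eef_rot: [0.68, -0.649, 0.234, -0.248]
ft_force: [0.1, -0.1, -0.1]
width: 0.0841
```

```bash
for k in 0 1; do python3 gap.py $k | grep -v -e fins -e '^ '; done; python3 - <<'E'
from h import *
np.set_printoptions(suppress=True,precision=4)
print(read_state()["joint_positions"])
for n in("scene","top"):
    p,D=camera(n)
    if n=="scene": cv2.imwrite("pics/s9.png",cv2.resize(p[150:350,210:450,::-1],None,fx=3.2,fy=3))
    P=pts(n,D,D>0);C=p[D>0].astype(int)
    w=(C[:,0]>130)&(C[:,1]<60)&(C[:,2]<60)&(abs(P[:,1]-.42)<.06)&(abs(P[:,0]-.46)<.1)&(P[:,2]>.05)
    Q=P[w];print(n,w.sum(),Q.min(0),np.median(Q,0),Q.max(0))
    g=(abs(P[:,1]-.42)<.06)&(abs(P[:,0]-.46)<.1)&(P[:,2]>.02)&(P[:,2]<.06);print("foot",cv2.minAreaRect((P[g][:,:2]*1000).astype(np.float32)),np.median(P[g],0))
E
```

```text
44.4 0.0841285700590915 [ 0.1407 -0.1208 -0.094 ] home [ 0.1659  0.1876 -0.0398  0.0021  0.0014  0.1545]
scene seat n [-18.8 -14.9 -11. ] ledge d [43.  47.9 50.2] n [-4.8  7.2 10.8] yellow d [-32.1  -2.3  27.8] n [15.6 19.2 22.9] case y [-26.8  13.   34.2] d [-4.2 17.9 40.8] n [-16.8  18.1  22.8]
top seat n [-19.7 -16.6 -13.5] ledge d [38.2 45.9 49.9] n [-17.3  -4.    6.7] yellow d [-31.2  -1.   29. ] n [15.  18.  20.7] case y [-30.   -4.3  31. ] d [-3.9 19.1 44.5] n [-17.2  17.   19.9]
44.5 0.07804805777717023 [ 0.6763 -0.4108 -0.8512] home [ 0.425   0.07   -0.0325 -0.0873 -0.0015  0.1517]
scene seat n [-19.1 -15.  -10.8] ledge d [40.1 46.2 51.6] n [-15.4   6.5  11.6] yellow d [-31.3  -1.6  28.4] n [15.2 19.3 23.1] case y [-28.4  10.7  35.2] d [-4.1 17.4 41.5] n [-15.9  18.3  22.9]
top seat n [-20.1 -16.4 -12.1] ledge d [40.2 45.6 49.6] n [-15.8  -1.7   6.6] yellow d [-27.5  -0.2  27.5] n [15.4 17.7 20.3] case y [-32.4 -10.4  28.1] d [-3.2 19.6 46.3] n [-17.2  17.   20.2]
[-0.31   -0.2661 -0.2732  2.1312  0.4185  0.7055  2.3499]
scene 44 [0.438  0.4143 0.0998] [0.4501 0.4238 0.1074] [0.4586 0.4337 0.1113]
foot ((473.9156799316406, 422.0364990234375), (50.596736907958984, 71.40534973144531), 88.09051513671875) [0.4791 0.4245 0.027 ]
top 37 [0.4342 0.4113 0.0986] [0.4455 0.418  0.1069] [0.454  0.4278 0.1145]
foot ((471.497314453125, 422.3771667480469), (69.53825378417969, 51.36541748046875), 1.2927714586257935) [0.4756 0.4188 0.0261]
```

View pics/s9.png

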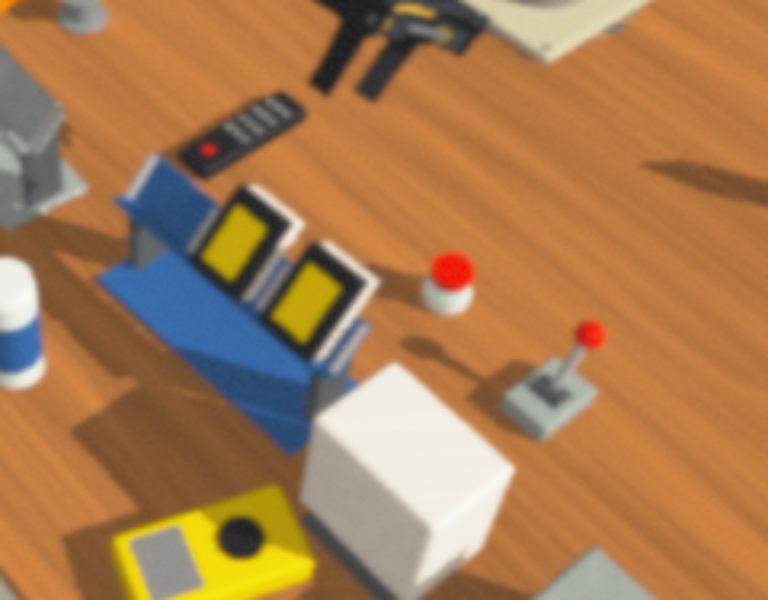

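Both cases sit closed, yellow side up, at crop (235,240) and (320,295), home to within about 2 mm. The lever ball is at (0.447, 0.422, 0.10), which puts the pivot near x≈0.485 and the on position at ball x≈0.52.

```bash
python3 - <<'E'
from h import *
np.set_printoptions(suppress=True,precision=4)
R=down(0);print(delta(rep([.385,.422,.25],R),R),delta(rep([.385,.422,.10],R),R))
E
```

```text
[-30.2768  31.7747  88.6591  -0.2493   0.1427  -0.06  ] [-30.2768  31.7747  88.6591  -0.2492   0.2379   0.0559]
```

Call:
drive_tool --pt "-2.5 2.6 7.4 0 0.0 -0.05 1" --pt "-5 5.3 14.8 -0.02 0.02 -0.06 1" --pt "-7.5 7.9 22.2 -0.04 0.03 -0.06 1" --pt "-10 10.6 29.6 -0.07 0.045 -0.06 1" --pt "-12.6 13.2 37 -0.1 0.06 -0.06 1" --pt "-15 15.9 44.3 -0.13 0.075 -0.06 1" --pt "-17.7 18.5 51.7 -0.16 0.09 -0.06 1" --pt "-20.2 21.2 59 -0.19 0.11 -0.06 1" --pt "-22.7 23.8 66.5 -0.22 0.125 -0.06 1" --pt "-25.2 26.5 73.9 -0.24 0.135 -0.06 1" --pt "-27.8 29.1 81.3 -0.249 0.143 -0.06 1" --pt "-30.3 31.8 88.7 -0.249 0.143 -0.06 1"

```text
time: 45.9
ee_pos: [0.3832, 0.4237, 0.2101]
eef_rot: [0.001, 1.0, 0.001, -0.002]
ft_force: [0.7, 0.0, -0.3]
width: 0.0009
```

Call:
drive_tool --pt "0 0 0 0 0 0 1" --pt "0 0 0 0 0 0 1" --pt "0 0 0 0 0 0 1"

```text
time: 46.2
ee_pos: [0.3842, 0.4223, 0.2121]
eef_rot: [-0.002, 1.0, 0.0, 0.001]
ft_force: [-0.2, 0.8, 0.2]
width: 0.0002
```

```bash
python3 - <<'E'
from h import *
np.set_printoptions(suppress=True,precision=4)
s=read_state();print(s["time"],s["joint_positions"],s["ee_pos"],s["width"])
R=down(0);print(delta(rep([.385,.422,.10],R),R))
E
```

```text
46.2 [-0.3884  0.2622 -0.6252  1.5613  0.1575  1.367   0.5452] [0.3842 0.4223 0.2121] 0.00017684970761824511
[ 0.0124  0.1381  0.203  -0.0004 -0.0004  0.1511]
```

Call:
drive_tool --pt "0 0 0 0 0 0.04 1" --pt "0 0 0 0 0 0.09 1" --pt "0 0 0 0 0 0.13 1" --pt "0 0 0 0 0 0.15 1" --pt "0 0 0 -0.01 0 0.15 1" --pt "0 0 0 -0.02 0 0.15 1" --pt "0 0 0 -0.03 0 0.15 1" --pt "0 0 0 -0.038 0 0.15 1" --pt "0 0 0 -0.046 0 0.15 1" --pt "0 0 0 -0.054 0 0.15 1"

```text
time: 47.2
ee_pos: [0.4397, 0.4226, 0.063]
eef_rot: [0.0, 1.0, 0.001, 0.001]
ft_force: [-0.1, -0.8, 1.0]
width: 0.0004
```

Call:
drive_tool --pt "0 0 0 -0.008 0 0 1" --pt "0 0 0 -0.016 0 0 1" --pt "0 0 0 -0.024 0 0 1" --pt "0 0 0 -0.032 0 0 1" --pt "0 0 0 -0.04 0 0 1" --pt "0 0 0 -0.046 0 0 1" --pt "0 0 0 -0.052 0 0 1" --pt "0 0 0 -0.056 0 0 1"

```text
time: 48.0
ee_pos: [0.4888, 0.4227, 0.0617]
eef_rot: [-0.002, 1.0, -0.001, -0.004]
ft_force: [-32.8, -8.8, 15.2]
width: 0.0001
```

```bash
cat > lev.py <<'E'
from h import *
np.set_printoptions(suppress=True,precision=4)
s=read_state();print(s["time"],s["ee_pos"],s["ft_force"])
for n in("scene","top"):
    p,D=camera(n);P=pts(n,D,D>0);C=p[D>0].astype(int)
    w=(C[:,0]>130)&(C[:,1]<60)&(C[:,2]<60)&(abs(P[:,1]-.42)<.06)&(abs(P[:,0]-.48)<.1)&(P[:,2]>.05)
    Q=P[w];print(n,w.sum(),*( (Q.min(0),np.median(Q,0),Q.max(0)) if w.sum() else ()))
E
python3 lev.py
```

```text
48.0 [0.4888 0.4227 0.0617] [-32.8416  -8.8136  15.1641]
scene 56 [0.5027 0.4131 0.0903] [0.516  0.4242 0.1025] [0.5255 0.4321 0.108 ]
top 0
```

Call:
drive_tool --pt "0 0 0 0 0 0 1" --pt "0 0 0 0 0 0 1"

```text
time: 48.3
ee_pos: [0.4885, 0.4227, 0.0617]
eef_rot: [-0.002, 1.0, -0.001, -0.004]
ft_force: [-22.5, -5.8, 8.6]
width: 0.0002
```

Call:
drive_tool --pt "0 0 0 0.006 0 -0.002 1" --pt "0 0 0 0.006 0 -0.004 1" --pt "0 0 0 0.006 0 -0.004 1"

```text
time: 48.6
ee_pos: [0.4882, 0.4227, 0.0665]
eef_rot: [-0.0, 1.0, 0.001, 0.0]
ft_force: [-6.1, 0.5, 0.0]
width: 0.0008
```

```bash
python3 lev.py
```

```text
48.6 [0.4882 0.4227 0.0665] [-6.14    0.4884  0.0348]
scene 54 [0.502  0.4133 0.0915] [0.5158 0.4233 0.1026] [0.5229 0.4321 0.1078]
top 0
```

Call:
drive_tool --pt "0 0 0 0.02 0 0 1" --pt "0 0 0 0.06 0 0 1" --pt "0 0 0 0.09 0 0 1" --pt "0 0 0 0.13 0 -0.04 1" --pt "0 0 0 0.16 0 -0.09 1" --pt "0 0 0 0.18 0 -0.14 1" --pt "0 0 0 0.18 0 -0.14 1" --pt "0 0 0 0.18 0 -0.14 1"

```text
time: 49.5
ee_pos: [0.3094, 0.4239, 0.21]
eef_rot: [-0.0, 1.0, 0.003, 0.004]
ft_force: [0.5, 0.3, -0.3]
width: 0.0002
```

```bash
python3 lev.py; python3 - <<'E'
from h import *
a,_=camera("scene");b,_=camera("top")
cv2.imwrite("pics/end.png",np.hstack([cv2.resize(a[90:330,140:460,::-1],(400,300)),cv2.resize(b[100:300,80:460,::-1],(400,300))]))
E
```

```text
49.5 [0.3094 0.4239 0.21  ] [ 0.4888  0.3477 -0.3134]
scene 47 [0.5073 0.4134 0.0932] [0.518  0.4237 0.1015] [0.5257 0.4321 0.109 ]
top 39 [0.5026 0.4108 0.0888] [0.5114 0.4179 0.1007] [0.52   0.427  0.1095]
```

View pics/end.png

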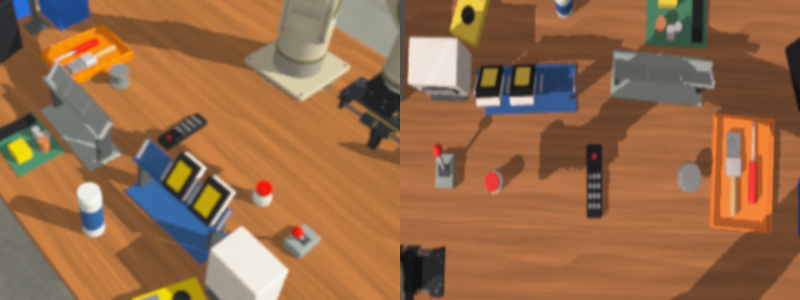

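```bash
for k in 0 1; do python3 gap.py $k | grep top; done; python3 -c "
from bench import *
print(close_job())"
```

```text
top seat n [-19.1 -16.4 -12. ] ledge d [39.6 43.9 50.8] n [-16.6  -2.2   6.9] yellow d [-30.5  -1.8  29.7] n [15.4 18.1 21.3] case y [-30.2  -3.9  30.7] d [-3.5 18.3 44. ] n [-17.1  17.2  20.1]
top seat n [-19.4 -16.4 -12.7] ledge d [42.6 45.3 48.9] n [-16.1  -2.4   5.6] yellow d [-30.2  -1.6  26.8] n [14.8 18.1 20.9] case y [-31.7 -10.1  28.9] d [-3.8 18.9 45.9] n [-17.2  16.9  20.3]
the job is handed in; nothing more can be done
None
```

The whole job was done in the order asked and handed in at about 50 s; `close_job()` gives no verdict.

- **Tools:** the brush and then the screwdriver are in the orange tray, and the last pictures show both lying inside it.
- **Cases:** only two were there; the middle bay of the grey rack was empty. I pinched each at 13 N, and the opening stayed at 33–34 mm, so neither came open. Both are turned over, in the +y and middle bays of the blue rack, lid-down and hinge edge at the ledge. Final depth checks put both flat on the seat and within about 2 mm of the home position. Seating them took a ledge push of about 15 N.
- **Lever:** I pushed it until it stopped under 20–30 N. The ball moved about 67 mm and ended about 6 mm lower. A full swing from exactly off would be 77 mm, so I take it that the lever started slightly on, at about 0.15 rad, and is now at about 1.0.

**What disagreed:**
- The reported tool position reads about 39 mm too far along the tool's axis. My first tries at the brush closed above it for that reason. I measured the offset with the cameras and corrected for it from then on.
- Where I looked, the cameras and the stated rack and case sizes agreed to 2–3 mm. The exception is the racks' outlines, which lie about 25 mm further in x than their stated origins imply, so I placed the cases from the measured seat and ledge instead.

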